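Pack the pot-waxing kit into its caddy

TASK

Pack the waxing kit into the wooden caddy: first stand the short, wide tapered tub upright inside the round collar, then nest the tall, narrow tapered tub upright in it, lowered lightly until its foot is on the bottom and never pressed hard. Also, at any time, set the low tin flat inside the square frame and lay the hand brush, bristles down, lengthways between the two rails. Leave the straight-sided beaker, the tall tin and the round-bellied pot standing where they are.

Things in the scene. Friction and masses are not known exactly. Their poses are not given: they have to be found in the camera images.
- wide_tub_mid (a point): Short, wide open tub of plain white plastic, tapered: outer diameter 50 mm at the foot, 66 mm at the rim, 60 mm high, wall 2.5 mm, bottom 3 mm thick. Goes in the collar. Point: on its axis, half-way up (30 mm above its foot); z up along the axis.
- narrow_tub_mid (a point): Tall, narrow open tub of plain white plastic, tapered: outer diameter 38 mm at the foot, 60 mm at the rim, 100 mm high, wall 2.5 mm. Nests in the wide tub: fully down, its foot stands on the wide tub's bottom, 3 mm above the wide tub's foot, with 3 to 5 mm of play all round, and its rim is 43 mm above the wide tub's rim. Point: on its axis, half-way up (50 mm above its foot); z up along the axis.
- low_tin_mid (a point): Low, closed, round steel tin: 64 mm diameter, 40 mm high. Goes in the square frame. Point: its centre, 20 mm above its underside; z up.
- brush_mid (a point): Hand brush: wooden back 100 (x) x 30 (y) mm, 24 mm thick, on top of 16 mm of stiff black bristles; 40 mm high in all, lying bristles down. Goes between the rails. Point: its centre, 20 mm above the bristle ends; x along its length (either end alike), z up.
- collar: One of three fixed inserts side by side, in any order, 96 mm apart in the wooden caddy (tray 156 x 304 mm, walls 22 mm high). Plywood board 136 (x, across the caddy) x 92 mm. Origin: centre of its underside, 6 mm above the table; things stand on its top, 4 mm above the origin. This one carries a round dark wooden collar in its centre, 66 mm inside diameter, about 80 mm outside, its top 12 mm above the origin.
- frame: One of three fixed inserts side by side, in any order, 96 mm apart in the wooden caddy (tray 156 x 304 mm, walls 22 mm high). Plywood board 136 (x, across the caddy) x 92 mm. Origin: centre of its underside, 6 mm above the table; things stand on its top, 4 mm above the origin. This one carries a square dark wooden frame in its centre, 80 (x) x 82 (y) mm inside, its top 12 mm above the origin.
- groove: One of three fixed inserts side by side, in any order, 96 mm apart in the wooden caddy (tray 156 x 304 mm, walls 22 mm high). Plywood board 136 (x, across the caddy) x 92 mm. Origin: centre of its underside, 6 mm above the table; things stand on its top, 4 mm above the origin. This one carries two straight dark wooden rails along x, 48 mm apart inside and 130 mm long, their tops 12 mm above the origin. The brush lies between them along x.
- beaker_mid (a point): Straight-sided white ceramic beaker, 60 mm diameter all the way, 85 mm high, open at the top. Stays. Point: on its axis, half-way up (42.5 mm).
- tall_tin_mid (a point): Tall, closed, round steel tin, 64 mm diameter, 80 mm high. Stays. Point: its centre, 40 mm up.
- round_pot_mid (a point): Round-bellied white ceramic pot with a narrow mouth, 80 mm diameter at the belly, 66 mm high. Stays. Point: on its axis, half-way up (33 mm).
Not all that is in view belongs to the job. There is more than one size of the part that bears brush_mid; the job needs the smaller.

How it is judged:
By the outcome, as a careful person would: the job done as asked, in the order asked, and still so for the second after the job is handed in, with the robot touching nothing.
It also fails if it takes over 118 s, if anything falls off the work surface, if the arm or the gripper's body presses on something with over 40 N, if the wrist force passes 120 N, or if a joint passes its speed limit or range.

ROBOT

A 7-joint arm with a two-finger parallel gripper is mounted at the origin on the work surface. World frame = base frame: x ahead of the robot, y to its left, z up, the work surface at z = 0. Lengths are in m, angles in rad, forces in N, time in s.
With the tool pointing down it reaches from about 0.4 to 0.9 m from the base axis. Payload 5.5 kg.
Tool frame: the origin (TCP) lies on the centre line of the jaws, within the pads' length; the fingertips stand 14 mm ahead of it and the grasp point (between the pads) lies 5 mm behind it (nose_length is the distance from the TCP to the fingertips, in m); z points along the fingers, x is the direction in which the jaws open and shut, and the axes are right-handed (so a half turn about z gives the same grasp; the last joint's range is limited). The gripper opens to 85 mm and grips with 20 to 120 N. Pads are 22 mm wide; open, the fingers measure 114 mm over their backs; the gripper's body (76 mm by 85 mm) begins 54 mm behind the grasp point. The pads swing forward as they close: fully open they stand 13 mm farther back than shut.
Start: joints at [-0.852, 0.501, -0.427, 1.55, 0.221, 1.138, -0.21], TCP at [0.286, 0.584, 0.245] pointing down, gripper open.
Joint ranges: [-2.88, 2.88], [-0.31, 2.03], [-1.54, 1.56], [0.2, 2.42], [-1.41, 4.55], [0.19, 2.02], [-2.57, 2.57]. Speed limits (rad/s): [2.57, 2.57, 3.14, 3.14, 3.14, 3.14, 3.14].

INTERFACE

Orientations are given as a unit quaternion [w, x, y, z].
In Python, from rig import * gives the robot as it stands.
- The arm moves only by the shell command python3 -m crank 'ROWS'. ROWS is JSON, a list of rows, each an object with "xyz": the shift along the tool's x, y, z in mm, a list of three; "twist": the turn, a rotation vector about the tool's x, y, z in rad, a list of three; "fingers": the closure, from 0 (fully open) to 1 (shut). A call has exactly 10 rows; each row shifts and turns the commanded pose from where the row before left it, along the tool's axes as they then stand; what a row does not reach is not made up. A row lasts 1/12 s, in which the tool goes at most 41.7 mm and 7.16 degrees, less where a joint would pass 70% of its speed; a pose out of reach is approached as far as the arm can. A call with a gripper value outside its range is refused whole. The fingers move at their own pace and stop on an object; the grip force is fixed at half the most. Time passes only in rows, so rows that do not move let the fingers close, or fill a call up. It gives the time, the measured TCP pose, the force and the opening at its end, in the units of the state.
- observe(): the state, without advancing time (a new reading comes with each control period).
- capture(name): name is "side" or "top"; returns the picture (420x560x3 uint8, blue, green, red); there is no depth.
- camera_info(name): a dict with "mtx" (3x3 intrinsics, pixels), "position" and "orientation" of the camera in the world. Camera axes: x right, y up, looking along -z (the intrinsics and any distortion apply to the point x, -y, -z); pixel columns grow to the right and rows downward; lengths in m; the calibration is good to about 2 mm. A picture is of the moment at which its call begins. camera_info takes no time and is no camera call.
- finish_job(): hands the job in, once; it reports no verdict.
Trained networks look in the newest picture that a camera, given by its name, has taken for a name from the list of things; names that differ only in an ending like _2 or _b are one class to them, and where a whole thing is asked for, a point or a joint stands for the part that bears it (a point fixed in the world has none). Each returns a list of dicts, best first, with "score" (0 to 1); they miss things now and then, are a little off and sometimes report something else, mostly with a low value. They report only what shows in the picture. A call takes as long as a camera call. They do not tell look-alikes from the thing itself.
- silhouettes(camera, thing): "pixels" (420x560 bool, what is visible of it) and "extent" ([left, top, width, height] in pixels, round what is visible of it).
- place_of(camera, thing): "uv" ([column, row] in pixels: a listed point, or the origin of a listed thing).
The state is a dict: "time_s": time; "joints": joint angles; "dq": joint speeds; "tau": joint torques, N m; "eef_pos": TCP position; "eef_rot": TCP orientation; "ft_force": force on the tool from outside, world axes, zero at the start; "moment": the same for the moment, N m; "grip_width": opening from 0.0 (shut) to 1.0 (fully open).
Only numpy, scipy, OpenCV 4.12 (cv2) and the standard library are available. Lean on these libraries where they do the work, as an engineer would, in place of code of your own. Each camera call takes 0.05 s, during which the arm holds its last target.

## Working session

There is one attempt and no reset: what is moved stays moved. The work goes in short steps, Python scripts to look and compute and a shell command to move; the robot and the scene stay as the last step left them, time stands still between calls to the robot, and variables do not carry over. Pictures are saved under pics/ and viewed, and the job is handed in when it is done.

```bash
ls; mkdir -p pics; python3 - <<'E'
from rig import *
import cv2
print(observe())
for n in ("side","top"):
    im=capture(n); cv2.imwrite(f"pics/{n}0.png",im); print(n,camera_info(n))
E
```

```text
pics
{'time_s': 0.0, 'joints': array([-0.85182213,  0.50185554, -0.42675986,  1.55150037,  0.22082826,
        1.13827588, -0.21029103]), 'dq': array([-0.00195545,  0.00047885, -0.00014625, -0.00064081, -0.00136096,
       -0.00058286,  0.00143828]), 'tau': array([-6.19950442e-04, -5.69521952e+01, -5.81674665e+00, -2.80948019e+01,
        1.06368263e-02,  1.18683104e-02,  3.04841967e-05]), 'eef_pos': array([0.28586404, 0.58300223, 0.24423077]), 'eef_rot': array([ 5.11632359e-04,  8.48558755e-01,  5.29100236e-01, -8.46839108e-04]), 'ft_force': array([ 0.03712954, -0.08970293, -0.66342578]), 'moment': array([-0.01067842, -0.01928014,  0.00382787]), 'grip_width': 1.0029664355523344}
side {'mtx': array([[416.47801849,   0.        , 282.02903362],
       [  0.        , 416.47801849, 207.87050658],
       [  0.        ,   0.        ,   1.        ]]), 'position': array([ 0.14819025, -0.88349976,  0.72794248]), 'orientation': array([ 0.8674113 ,  0.45574575, -0.08399694, -0.1812125 ])}
top {'mtx': array([[460.22444262,   0.        , 280.4230192 ],
       [  0.        , 460.22444262, 219.35032561],
       [  0.        ,   0.        ,   1.        ]]), 'position': array([0.32078421, 0.03344527, 1.2281518 ]), 'orientation': array([ 0.70904787,  0.05596248, -0.06194965, -0.70020108])}
```

View pics/side0.png

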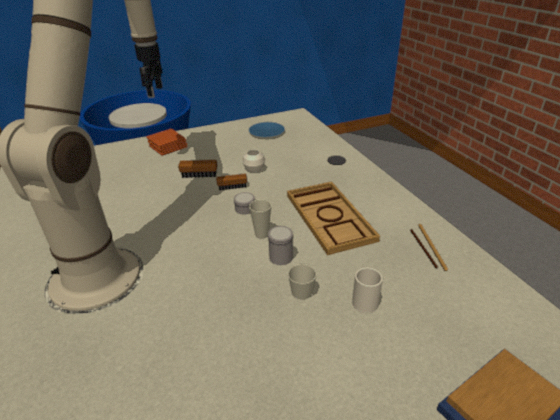

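View pics/top0.png

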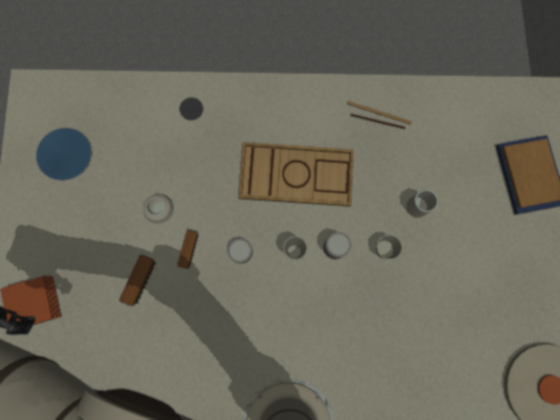

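The top view shows, from left to right: the pot (158,208), big brush (137,280), small brush (188,249), low tin (240,250), narrow tub (294,246), tall tin (337,244), wide tub (387,246) and beaker (424,202). In the caddy the groove is at 260, the collar at 296 and the frame at 332 (row ~175).

```bash
cat > h.py <<'E'
from rig import *
import cv2, numpy as np
from scipy.spatial.transform import Rotation as R
def cam(n):
    c=camera_info(n); q=c["orientation"]; M=R.from_quat([q[1],q[2],q[3],q[0]]).as_matrix()
    return c["mtx"],np.array(c["position"]),M
def proj(n,P):
    K,p,M=cam(n); q=(np.atleast_2d(P)-p)@M; q=q*[1,-1,-1]; u=q@K.T; return u[:,:2]/u[:,2:]
def ray(n,uv):
    K,p,M=cam(n); d=np.linalg.inv(K)@[uv[0],uv[1],1]; d=M@(d*[1,-1,-1]); return p,d/np.linalg.norm(d)
def atz(n,uv,z):
    p,d=ray(n,uv); return p+d*(z-p[2])/d[2]
def tri(uvs):
    A=np.zeros((3,3));b=np.zeros(3)
    for n,uv in uvs.items():
        p,d=ray(n,uv);Q=np.eye(3)-np.outer(d,d);A+=Q;b+=Q@p
    return np.linalg.solve(A,b)
E
python3 - <<'E'
from h import *
Z=dict(wide_tub_mid=.03,narrow_tub_mid=.05,low_tin_mid=.02,brush_mid=.02,collar=.006,frame=.006,groove=.006,beaker_mid=.0425,tall_tin_mid=.04,round_pot_mid=.033)
capture("side");capture("top")
for t,z in Z.items():
    for n in("top","side"):
        for d in place_of(n,t)[:3]:
            if d["score"]>.2: print(t,n,np.round(d["uv"],1),round(d["score"],2),np.round(atz(n,d["uv"],z)[:2],4))
E
```

```text
wide_tub_mid top [388.5 247.5] 0.57 [ 0.4518 -0.2595]
wide_tub_mid side [305.7 281.9] 0.86 [ 0.4604 -0.2554]
narrow_tub_mid top [292.5 247.1] 0.96 [ 0.4475 -0.0073]
narrow_tub_mid top [298.9 173.3] 0.5 [ 0.6434 -0.0227]
narrow_tub_mid side [260.5 221.1] 0.74 [ 0.4393 -0.0139]
low_tin_mid top [241.5 251.7] 0.77 [0.4368 0.1257]
low_tin_mid side [260.8 221.2] 0.73 [0.4528 0.0238]
low_tin_mid side [244.2 204.6] 0.66 [0.4367 0.1235]
brush_mid top [189.  252.1] 0.95 [0.434  0.2634]
brush_mid top [141.9 276.9] 0.75 [0.3679 0.3827]
brush_mid side [229.6 181.6] 0.81 [0.4362 0.2714]
collar top [299.3 172. ] 0.71 [ 0.6591 -0.0259]
collar top [420.4 203.6] 0.43 [ 0.5753 -0.3555]
collar side [329.9 213.2] 0.7 [ 0.6602 -0.0063]
frame top [331. 178.] 0.73 [ 0.6434 -0.1128]
frame side [341.2 232.7] 0.91 [ 0.6442 -0.1018]
groove top [263.3 174.5] 0.65 [0.6507 0.0726]
groove side [314.3 200.5] 0.66 [0.6486 0.0737]
beaker_mid top [419.1 202. ] 0.89 [ 0.5719 -0.3406]
beaker_mid top [188. 250.] 0.46 [0.4373 0.2619]
beaker_mid top [331.4 177.1] 0.23 [ 0.6363 -0.1095]
tall_tin_mid top [337.9 244.5] 0.94 [ 0.4568 -0.1255]
tall_tin_mid side [281.1 244.2] 0.9 [ 0.4569 -0.1165]
tall_tin_mid side [313.2 200.1] 0.46 [0.623  0.0319]
round_pot_mid top [156.3 210.5] 0.73 [0.5415 0.3518]
round_pot_mid side [253.8 162.4] 0.96 [0.546  0.3387]
round_pot_mid side [244.5 204.1] 0.46 [0.4331 0.1071]
```

Possible mistakes: wide tub (387,246) vs beaker (424,202) and pot (158,208); narrow tub (294,246) vs beaker; low tin (240,250) vs tall tin (337,244); small brush (188,249) vs big brush (137,280). I'll check these in crops.

```bash
python3 - <<'E'
from h import *
s=capture("side");t=capture("top")
cv2.imwrite("pics/s1.png",cv2.resize(s[140:320,170:400],None,fx=3.4,fy=3.3,interpolation=cv2.INTER_CUBIC))
cv2.imwrite("pics/t1.png",cv2.resize(t[130:310,110:450][:, :],None,fx=2.35,fy=2.35,interpolation=cv2.INTER_CUBIC))
cv2.imwrite("pics/t2.png",cv2.resize(t[135:215,230:365],None,fx=5.9,fy=5.9,interpolation=cv2.INTER_CUBIC))
E
```

```text
(no output)
```

View pics/s1.png

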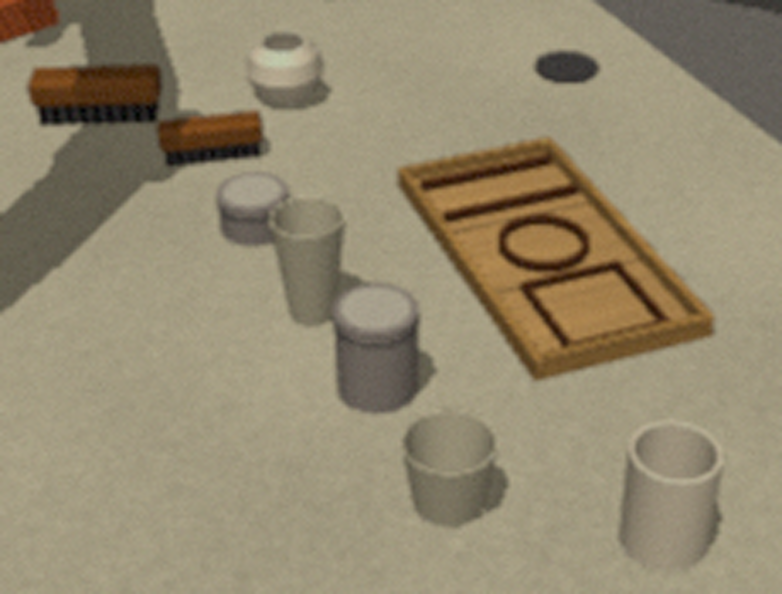

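View pics/t1.png

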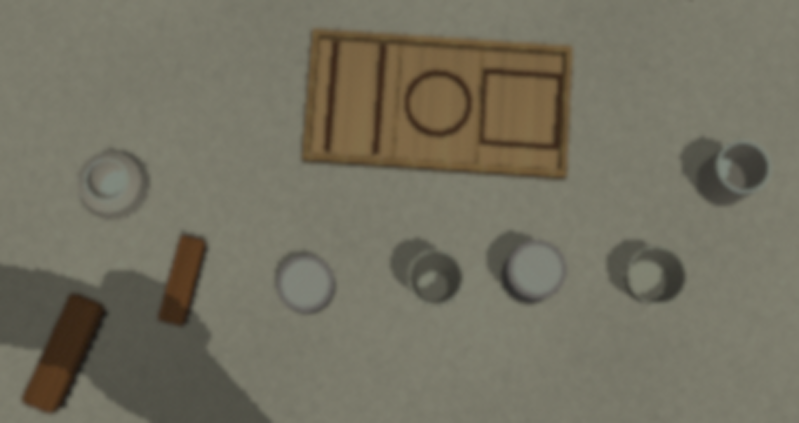

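View pics/t2.png

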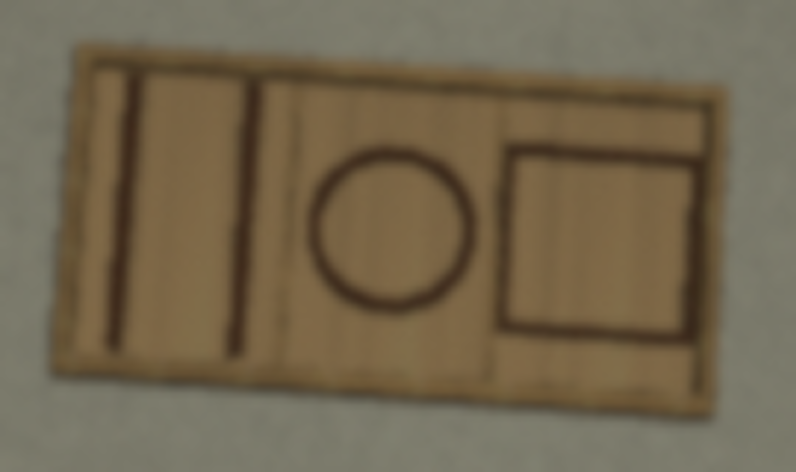

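Choices confirmed by shape: the tapered short cup at (387,246) is the wide tub, the tall tapered one at (294,246) is the narrow tub, the straight one (424,202) is the beaker, the low tin is at (240,250), and the smaller brush is at (188,249). Next I'll refine the positions by fitting silhouettes.

```bash
cat > fit.py <<'E'
from h import *
from scipy.optimize import minimize
th=np.linspace(0,2*np.pi,48,endpoint=False)
def ring(x,y,z,r): return np.c_[x+r*np.cos(th),y+r*np.sin(th),np.full(48,z)]
def hull(n,x,y,prof,z0=0):
    P=np.vstack([ring(x,y,z0+z,r) for z,r in prof]); return cv2.convexHull(proj(n,P).astype(np.float32))
PROF=dict(wide_tub_mid=[(0,.025),(.06,.033)],narrow_tub_mid=[(0,.019),(.1,.03)],low_tin_mid=[(0,.032),(.04,.032)],
 beaker_mid=[(0,.03),(.085,.03)],tall_tin_mid=[(0,.032),(.08,.032)],round_pot_mid=[(0,.02),(.033,.04),(.066,.02)])
def soft(n,poly,S=4):
    m=np.zeros((420*S,560*S),np.uint8); cv2.fillConvexPoly(m,np.round((poly+.5)*S-.5).astype(int),255)
    return cv2.resize(m,(560,420),interpolation=cv2.INTER_AREA)/255.
def fit(n,mask,t,x0,z0=0):
    m=mask.astype(float)
    f=lambda p:np.abs(soft(n,hull(n,p[0],p[1],PROF[t],z0))-m).sum()
    r=minimize(f,x0,method="Nelder-Mead",options=dict(initial_simplex=[x0,[x0[0]+.01,x0[1]],[x0[0],x0[1]+.01]],xatol=2e-4,fatol=.1))
    s=soft(n,hull(n,*r.x,PROF[t],z0)); return r.x,(np.minimum(s,m).sum()/np.maximum(s,m).sum())
E
python3 - <<'E'
from fit import *
G=dict(wide_tub_mid=(.456,-.257),narrow_tub_mid=(.444,-.01),low_tin_mid=(.437,.125),beaker_mid=(.573,-.34),tall_tin_mid=(.457,-.121),round_pot_mid=(.544,.345))
im={n:capture(n) for n in("top","side")}
np.savez("im0.npz",**im)
for t,g in G.items():
    for n in im:
        best=None
        for d in silhouettes(n,t)[:4]:
            x,i=fit(n,d["pixels"],t,list(g))
            e=np.linalg.norm(x-g)
            if e<.05 and (best is None or i>best[1]): best=(x,i,d["score"],d["extent"])
        if best: 
            print(t,n,np.round(best[0],4),"iou",round(best[1],2),best[2:],)
            cv2.polylines(im[n],[np.round(hull(n,*best[0],PROF[t])).astype(int)],True,(0,0,255),1)
for t in("brush_mid","collar","frame","groove"):
    for n in im:
        for d in silhouettes(n,t)[:3]:
            c=cv2.minAreaRect(np.argwhere(d["pixels"])[:,::-1].astype(np.float32)); print(t,n,round(d["score"],2),d["extent"],np.round(c[0],1),np.round(c[1],1),round(c[2],1))
cv2.imwrite("pics/s2.png",cv2.resize(im["side"][140:320,170:400],None,fx=3.4,fy=3.3,interpolation=cv2.INTER_CUBIC))
cv2.imwrite("pics/t3.png",cv2.resize(im["top"][130:310,110:450],None,fx=2.35,fy=2.35,interpolation=cv2.INTER_CUBIC))
E
```

```text
wide_tub_mid top [ 0.4506 -0.2554] iou 0.94 (0.58, [375.4, 233.7, 28.0, 23.9])
wide_tub_mid side [ 0.4529 -0.2522] iou 0.92 (0.67, [290.5, 263.5, 26.4, 34.0])
narrow_tub_mid side [ 0.443  -0.0071] iou 0.88 (0.89, [250.6, 202.3, 16.8, 31.3])
low_tin_mid top [0.4376 0.1303] iou 0.94 (0.66, [231.4, 237.1, 21.4, 25.2])
low_tin_mid side [0.4418 0.1355] iou 0.81 (0.6, [232.0, 193.3, 22.0, 18.4])
beaker_mid top [ 0.5661 -0.3445] iou 0.96 (0.72, [404.2, 190.9, 35.9, 28.3])
beaker_mid side [ 0.57   -0.3435] iou 0.95 (0.97, [354.6, 264.8, 31.4, 46.8])
tall_tin_mid top [ 0.4524 -0.1205] iou 0.92 (0.91, [322.2, 234.3, 29.5, 23.9])
tall_tin_mid side [ 0.4558 -0.1179] iou 0.95 (0.98, [265.4, 225.8, 27.3, 38.2])
round_pot_mid top [0.5475 0.3493] iou 0.94 (0.72, [144.0, 193.7, 28.5, 32.8])
round_pot_mid side [0.5547 0.3563] iou 0.9 (0.58, [247.1, 151.2, 17.2, 18.5])
brush_mid top 0.7 [123.4, 254.1, 31.8, 51.4] [137.8 280.2] [19.1 52.4] 23.4
brush_mid top 0.65 [176.9, 226.7, 20.4, 41.6] [187.9 249.1] [14.2 38.7] 15.3
brush_mid side 0.86 [215.7, 174.3, 29.6, 15.4] [232.1 181.2] [14.5 30.5] 84.3
brush_mid side 0.58 [181.3, 160.8, 39.0, 19.4] [198.  167.5] [17. 38.] 90.0
brush_mid side 0.28 [287.0, 263.8, 30.2, 34.9] [302. 281.] [34. 28.] 90.0
collar top 0.56 [281.5, 146.7, 33.9, 53.7] [296.1 173.7] [33.9 49.2] 3.9
collar top 0.42 [314.7, 152.5, 36.2, 49.1] [331.2 176.5] [34.  48.2] 3.4
collar side 0.9 [305.3, 199.8, 55.7, 24.4] [331.3 214. ] [21.3 49.1] 78.4
frame top 0.62 [313.3, 150.9, 34.2, 50.3] [331.3 176.6] [34.1 48. ] 3.6
frame side 0.84 [317.6, 216.5, 55.1, 28.2] [344.6 230.9] [21.3 49.7] 76.0
groove top 0.73 [242.2, 150.4, 39.4, 44.0] [260.8 171.8] [33.7 48. ] 4.1
```

```bash
python3 - <<'E'
from fit import *
c=np.array([(78,43),(727,88),(712,418),(52,375)])/5.9+[230,135]-.4
P=np.array([atz("top",u,.022) for u in c]); print(np.round(P,4))
print("sides",[round(float(np.linalg.norm(P[i]-P[(i+1)%4])),4) for i in range(4)],"ctr",P.mean(0))
u=(P[0]-P[1]+P[3]-P[2]);yaw=np.arctan2(u[1],u[0]);print("long axis deg",np.degrees(yaw)) 
# circle in t2 : centre (393,230)
print("collar top", atz("top",np.array([392.5,230])/5.9+[230,135]-.4,.018))
print("frame", atz("top",np.array([(508+702+690+500)/4,(152+165+340+328)/4])/5.9+[230,135]-.4,.018))
print("groove", atz("top",np.array([(133+253+236+115)/4,(75+80+355+350)/4])/5.9+[230,135]-.4,.018))
print("small brush",atz("top",(187.9,249.1),.032))
E
```

```text
[[ 0.7374  0.1297  0.022 ]
 [ 0.7202 -0.1711  0.022 ]
 [ 0.5643 -0.162   0.022 ]
 [ 0.5801  0.1375  0.022 ]]
sides [0.3013, 0.1561, 0.3, 0.1575] ctr [ 0.65051194 -0.01648215  0.022     ]
long axis deg 86.85226908550874
collar top [ 0.65125608 -0.01674708  0.018     ]
frame [ 0.64492036 -0.11220869  0.018     ]
groove [0.65699692 0.07910129 0.018     ]
small brush [0.44069603 0.26432668 0.032     ]
```

View pics/s2.png

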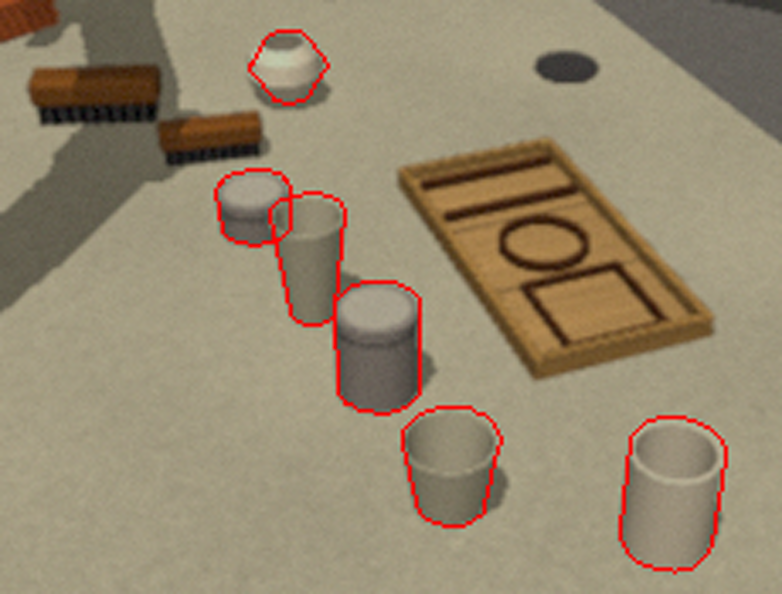

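View pics/t3.png

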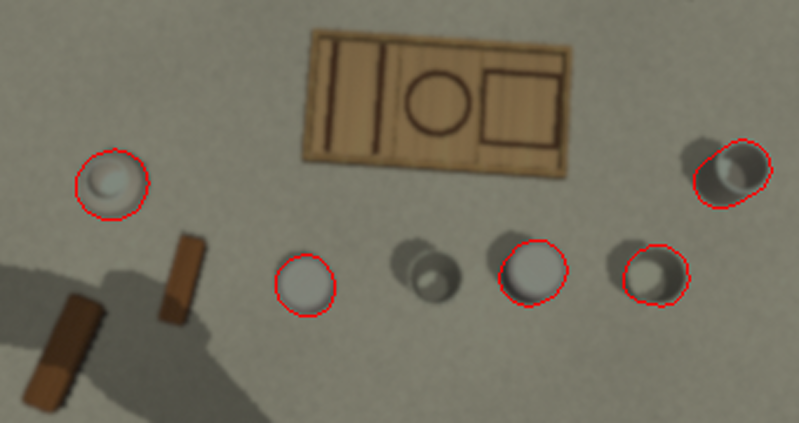

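```bash
cat > plan.py <<'E'
from h import *
import sys
def pose():
    o=observe();q=o["eef_rot"];return np.array(o["eef_pos"]),R.from_quat([q[1],q[2],q[3],q[0]]),o
def plan(xyz,yaw=None,n=10):
    p,r,o=pose(); x=r.as_matrix()[:,0]; y0=np.degrees(np.arctan2(x[1],x[0]))
    rt=R.from_euler("z",y0 if yaw is None else yaw,degrees=True)*R.from_quat([1,0,0,0])
    rv=(r.inv()*rt).as_rotvec()/n
    d=(np.array(xyz)-p)/n
    print("from",np.round(p,4),"yaw",round(y0,1),"tilt",np.round(np.degrees(np.arccos(-r.as_matrix()[2,2])),1),"t",round(o["time_s"],2),"F",np.round(o["ft_force"],1),"w",round(o["grip_width"],3))
    print("world mm/row",np.round(d*1e3,1),"len",round(np.linalg.norm(d)*1e3,1),"twist/row",np.round(rv,4),"deg",round(np.degrees(np.linalg.norm(rv)),2))
    for i in range(n):
        print(np.round(r.inv().apply(d)*1e3,1).tolist()) if (i==0 or np.linalg.norm(rv)>.002) else None
        r=r*R.from_rotvec(rv)
if __name__=="__main__":
    a=[float(v) for v in sys.argv[1:]]
    plan(a[:3],a[3] if len(a)>3 and a[3]<900 else None,int(a[4]) if len(a)>4 else 10)
E
python3 plan.py .46 .25 .26 30 10
python3 - <<'E'
from h import *
q=np.array([(180,233),(206,240),(183,326),(160,320)])/2.35+[110,130]-.3
P=np.array([atz("top",u,.04) for u in q]);print(np.round(P,4),P.mean(0))
for a,b in((3,0),(2,1)): d=P[b]-P[a];print(np.degrees(np.arctan2(d[1],d[0])),np.linalg.norm(d))
E
```

```text
from [0.2861 0.5837 0.2453] yaw 63.9 tilt 0.0 t 2.4 F [-0.2 -0.6 -0.1] w 1.0
world mm/row [ 17.4 -33.4   1.5] len 37.7 twist/row [-0.     -0.      0.0591] deg 3.39
[-22.3, 30.3, -1.5]
[-20.5, 31.6, -1.5]
[-18.6, 32.7, -1.5]
[-16.6, 33.8, -1.5]
[-14.6, 34.7, -1.5]
[-12.5, 35.5, -1.5]
[-10.4, 36.2, -1.5]
[-8.2, 36.7, -1.5]
[-6.0, 37.1, -1.5]
[-3.8, 37.4, -1.5]
[[0.4927 0.2693 0.04  ]
 [0.4853 0.2403 0.04  ]
 [0.3901 0.2614 0.04  ]
 [0.3964 0.2868 0.04  ]] [0.44112367 0.26443363 0.04      ]
-10.2543318759354 0.09791218376051988
-12.52238292992059 0.09743752457334494
```

```bash
python3 plan.py .4425 .2655 .15 78.6 10
```

```text
from [0.2861 0.5837 0.2453] yaw 63.9 tilt 0.0 t 2.4 F [-0.2 -0.6 -0.1] w 1.0
world mm/row [ 15.6 -31.8  -9.5] len 36.7 twist/row [-0.     -0.     -0.0257] deg 1.47
[-21.7, 28.0, 9.5]
[-22.4, 27.5, 9.5]
[-23.1, 26.9, 9.5]
[-23.8, 26.3, 9.5]
[-24.4, 25.7, 9.5]
[-25.1, 25.0, 9.5]
[-25.7, 24.4, 9.5]
[-26.3, 23.7, 9.5]
[-26.9, 23.0, 9.5]
[-27.5, 22.3, 9.5]
```

```bash
python3 -m crank '[{"xyz":[-21.7,28,9.5],"twist":[0,0,-0.0257],"fingers":0.3},{"xyz":[-22.4,27.5,9.5],"twist":[0,0,-0.0257],"fingers":0.3},{"xyz":[-23.1,26.9,9.5],"twist":[0,0,-0.0257],"fingers":0.3},{"xyz":[-23.8,26.3,9.5],"twist":[0,0,-0.0257],"fingers":0.3},{"xyz":[-24.4,25.7,9.5],"twist":[0,0,-0.0257],"fingers":0.3},{"xyz":[-25.1,25,9.5],"twist":[0,0,-0.0257],"fingers":0.3},{"xyz":[-25.7,24.4,9.5],"twist":[0,0,-0.0257],"fingers":0.3},{"xyz":[-26.3,23.7,9.5],"twist":[0,0,-0.0257],"fingers":0.3},{"xyz":[-26.9,23,9.5],"twist":[0,0,-0.0257],"fingers":0.3},{"xyz":[-27.5,22.3,9.5],"twist":[0,0,-0.0257],"fingers":0.3}]'; python3 plan.py .4425 .2655 .034 78.6 10;  python3 - <<'E'
from h import *
for n in("side","top"):
    im=capture(n); o=observe(); 
    for P in (o["eef_pos"],np.array(o["eef_pos"])-[0,0,.014]): cv2.circle(im,tuple(int(v) for v in np.round(proj(n,P)[0])),1,(0,0,255),-1)
    c=im[130:310,150:300] if n=="top" else im[90:240,150:350]
    cv2.imwrite(f"pics/b1{n}.png",cv2.resize(c,None,fx=3.3,fy=3.3))
E
```

```text
time_s: 3.23
eef_pos: [0.4431, 0.2642, 0.1502]
eef_rot: [0.0, 0.773, 0.634, 0.0]
ft_force: [1.5, -0.5, 0.5]
grip_width: 0.698
from [0.4431 0.2642 0.1502] yaw 78.7 tilt 0.0 t 3.23 F [ 1.5 -0.5  0.5] w 0.698
world mm/row [ -0.1   0.1 -11.6] len 11.6 twist/row [ 0.0001 -0.      0.0002] deg 0.01
[0.1, -0.1, 11.6]
```

View pics/b1side.png

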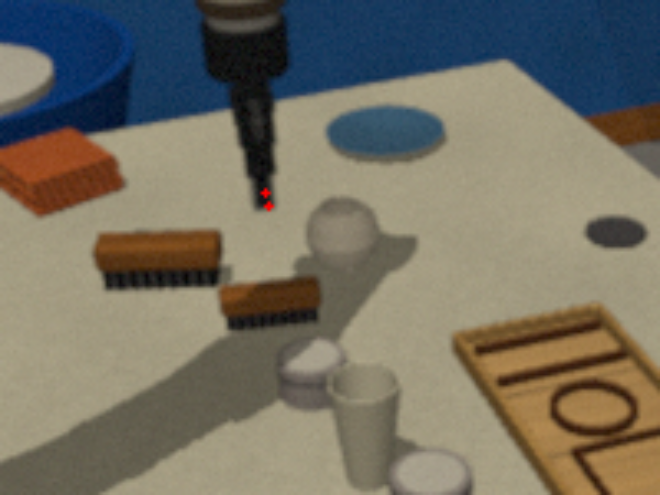

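View pics/b1top.png

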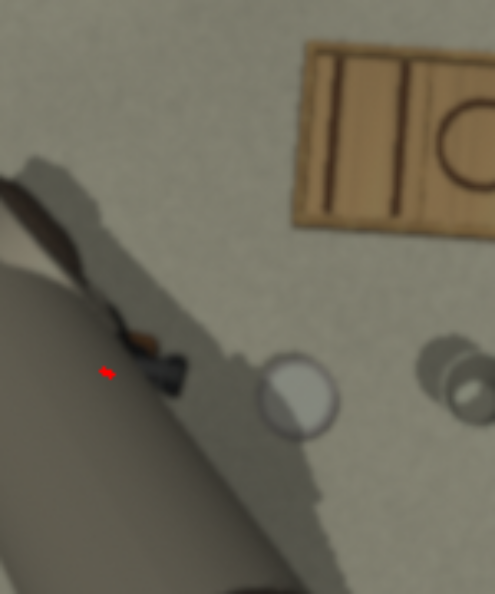

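The side view shows the gripper above the small brush, within about 1.5 px of the projected TCP. I'll lower it.

```bash
python3 -m crank '[{"xyz":[0,0,20],"twist":[0,0,0],"fingers":0.3},{"xyz":[0,0,20],"twist":[0,0,0],"fingers":0.3},{"xyz":[0,0,20],"twist":[0,0,0],"fingers":0.3},{"xyz":[0,0,20],"twist":[0,0,0],"fingers":0.3},{"xyz":[0,0,20],"twist":[0,0,0],"fingers":0.3},{"xyz":[0,0,10],"twist":[0,0,0],"fingers":0.3},{"xyz":[0,0,7],"twist":[0,0,0],"fingers":0.3},{"xyz":[0,0,7],"twist":[0,0,0],"fingers":0.3},{"xyz":[0,0,0],"twist":[0,0,0],"fingers":0.3},{"xyz":[0,0,0],"twist":[0,0,0],"fingers":0.3}]'; python3 - <<'E'
from h import *
im=capture("side"); cv2.imwrite("pics/b2.png",cv2.resize(im[110:230,170:330],None,fx=4.5,fy=4.5))
E
```

```text
time_s: 4.17
eef_pos: [0.4427, 0.2661, 0.0267]
eef_rot: [0.0, 0.774, 0.634, 0.0]
ft_force: [-0.1, 0.1, 0.6]
grip_width: 0.701
```

View pics/b2.png

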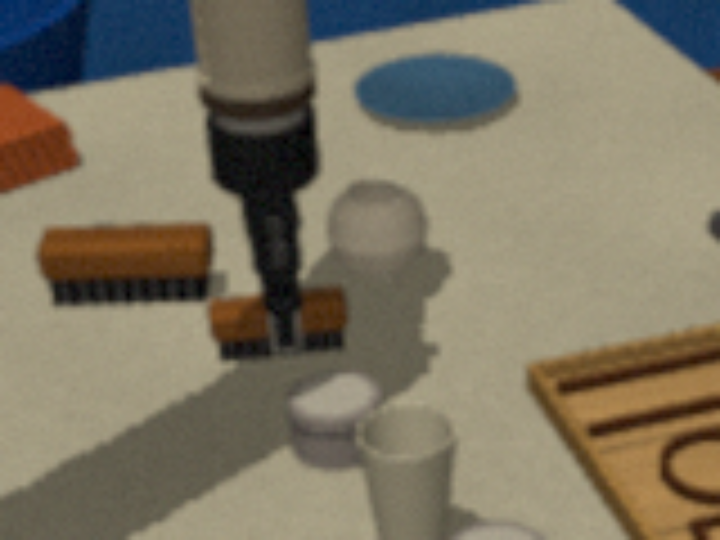

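The fingers straddle the brush, with the near finger at (285,330) against the brush centre at 280. Closing.

```bash
python3 -m crank '[{"xyz":[0,0,0],"twist":[0,0,0],"fingers":1},{"xyz":[0,0,0],"twist":[0,0,0],"fingers":1},{"xyz":[0,0,0],"twist":[0,0,0],"fingers":1},{"xyz":[0,0,0],"twist":[0,0,0],"fingers":1},{"xyz":[0,0,0],"twist":[0,0,0],"fingers":1},{"xyz":[0,0,0],"twist":[0,0,0],"fingers":1},{"xyz":[0,0,0],"twist":[0,0,0],"fingers":1},{"xyz":[0,0,-10],"twist":[0,0,0],"fingers":1},{"xyz":[0,0,-15],"twist":[0,0,0],"fingers":1},{"xyz":[0,0,-20],"twist":[0,0,0],"fingers":1}]'; python3 plan.py .658 .08 .13 86.5 10
```

```text
time_s: 5.05
eef_pos: [0.4412, 0.2649, 0.0711]
eef_rot: [-0.0, 0.774, 0.633, -0.002]
ft_force: [0.5, 0.0, -1.8]
grip_width: 0.337
from [0.4412 0.2649 0.0711] yaw 78.6 tilt 0.2 t 5.05 F [ 0.5  0.  -1.8] w 0.337
world mm/row [ 21.7 -18.5   5.9] len 29.1 twist/row [-0.0003  0.0002 -0.0138] deg 0.79
[-13.9, 24.9, -5.9]
[-14.2, 24.7, -5.9]
[-14.5, 24.5, -5.9]
[-14.9, 24.3, -5.9]
[-15.2, 24.1, -5.9]
[-15.5, 23.9, -5.9]
[-15.9, 23.7, -5.9]
[-16.2, 23.5, -5.9]
[-16.5, 23.2, -5.9]
[-16.8, 23.0, -5.9]
```

```bash
python3 -m crank '[{"xyz":[-13.9,24.9,-10],"twist":[0,0,-0.0138],"fingers":1},{"xyz":[-14.2,24.7,-10],"twist":[0,0,-0.0138],"fingers":1},{"xyz":[-14.5,24.5,-10],"twist":[0,0,-0.0138],"fingers":1},{"xyz":[-14.9,24.3,-10],"twist":[0,0,-0.0138],"fingers":1},{"xyz":[-15.2,24.1,-5],"twist":[0,0,-0.0138],"fingers":1},{"xyz":[-15.5,23.9,-5],"twist":[0,0,-0.0138],"fingers":1},{"xyz":[-15.9,23.7,0],"twist":[0,0,-0.0138],"fingers":1},{"xyz":[-16.2,23.5,0],"twist":[0,0,-0.0138],"fingers":1},{"xyz":[-16.5,23.2,0],"twist":[0,0,-0.0138],"fingers":1},{"xyz":[-16.8,23,0],"twist":[0,0,-0.0138],"fingers":1}]'; python3 plan.py .658 .08 .06 86.5 10; python3 - <<'E'
from h import *
im=capture("side"); cv2.imwrite("pics/b3.png",cv2.resize(im[130:270,240:400],None,fx=4.5,fy=4.2))
im=capture("top"); cv2.imwrite("pics/b3t.png",cv2.resize(im[130:220,220:365],None,fx=5,fy=5))
E
```

```text
time_s: 5.88
eef_pos: [0.6597, 0.0794, 0.1217]
eef_rot: [-0.0, 0.728, 0.685, -0.0]
ft_force: [-0.1, 0.8, -1.7]
grip_width: 0.345
from [0.6597 0.0794 0.1217] yaw 86.5 tilt 0.0 t 5.88 F [-0.1  0.8 -1.7] w 0.345
world mm/row [-0.2  0.1 -6.2] len 6.2 twist/row [-0.0001  0.      0.0001] deg 0.01
[0.1, -0.2, 6.2]
```

View pics/b3.png

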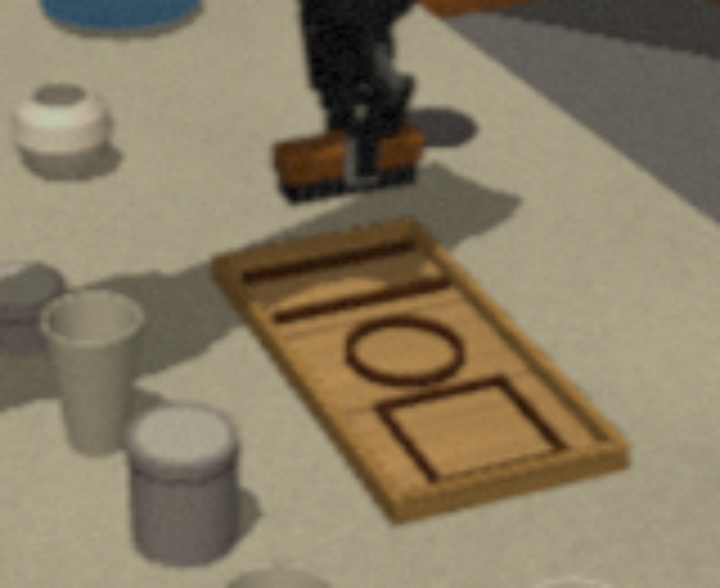

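View pics/b3t.png

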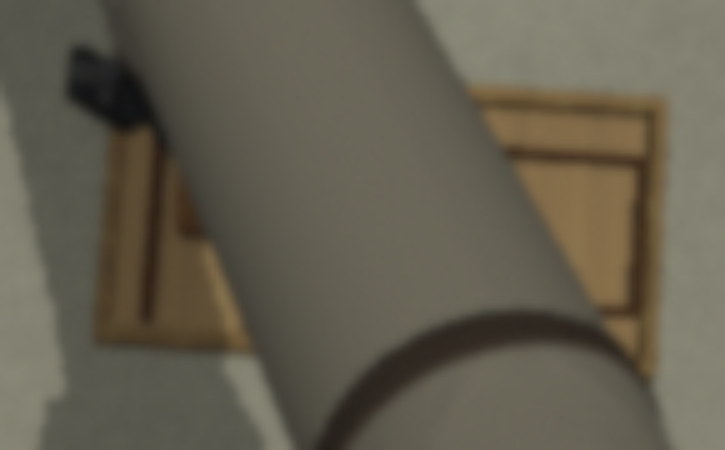

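```bash
python3 -m crank '[{"xyz":[0,0,10],"twist":[0,0,0],"fingers":1},{"xyz":[0,0,10],"twist":[0,0,0],"fingers":1},{"xyz":[0,0,10],"twist":[0,0,0],"fingers":1},{"xyz":[0,0,10],"twist":[0,0,0],"fingers":1},{"xyz":[0,0,10],"twist":[0,0,0],"fingers":1},{"xyz":[0,0,8],"twist":[0,0,0],"fingers":1},{"xyz":[0,0,8],"twist":[0,0,0],"fingers":1},{"xyz":[0,0,0],"twist":[0,0,0],"fingers":1},{"xyz":[0,0,0],"twist":[0,0,0],"fingers":1},{"xyz":[0,0,0],"twist":[0,0,0],"fingers":1}]'; python3 - <<'E'
from h import *
im=capture("side"); cv2.imwrite("pics/b4.png",cv2.resize(im[150:250,270:390],None,fx=6,fy=6))
E
```

```text
time_s: 6.82
eef_pos: [0.6596, 0.0809, 0.0556]
eef_rot: [0.0, 0.728, 0.685, 0.0]
ft_force: [-0.4, 0.2, -1.5]
grip_width: 0.339
```

View pics/b4.png

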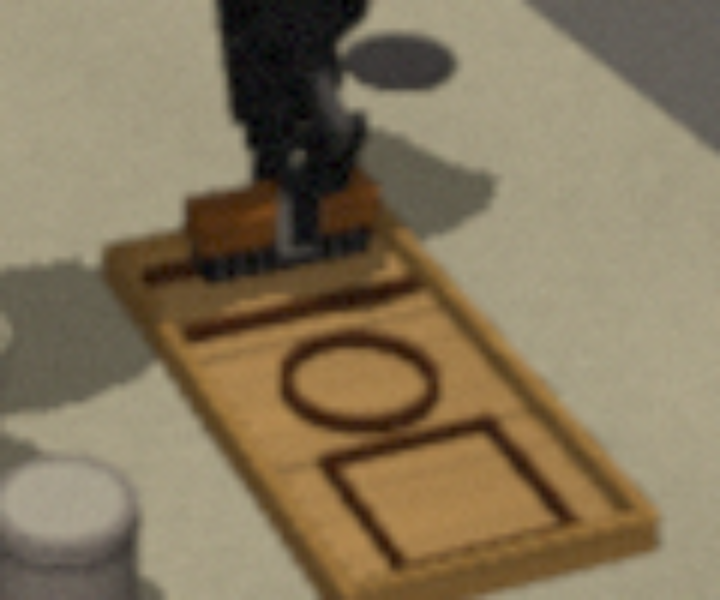

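```bash
python3 -m crank '[{"xyz":[0,0,5],"twist":[0,0,0],"fingers":1},{"xyz":[0,0,5],"twist":[0,0,0],"fingers":1},{"xyz":[0,0,3],"twist":[0,0,0],"fingers":1},{"xyz":[0,0,2],"twist":[0,0,0],"fingers":1},{"xyz":[0,0,1],"twist":[0,0,0],"fingers":1},{"xyz":[0,0,1],"twist":[0,0,0],"fingers":1},{"xyz":[0,0,0],"twist":[0,0,0],"fingers":1},{"xyz":[0,0,0],"twist":[0,0,0],"fingers":1},{"xyz":[0,0,0],"twist":[0,0,0],"fingers":1},{"xyz":[0,0,0],"twist":[0,0,0],"fingers":1}]'
```

```text
time_s: 7.7
eef_pos: [0.6594, 0.0807, 0.0385]
eef_rot: [0.0, 0.728, 0.685, 0.0]
ft_force: [0.6, 0.5, -1.2]
grip_width: 0.342
```

```bash
python3 -m crank '[{"xyz":[0,0,1],"twist":[0,0,0],"fingers":1},{"xyz":[0,0,0],"twist":[0,0,0],"fingers":1},{"xyz":[0,0,0],"twist":[0,0,0],"fingers":0.4},{"xyz":[0,0,0],"twist":[0,0,0],"fingers":0.4},{"xyz":[0,0,0],"twist":[0,0,0],"fingers":0.4},{"xyz":[0,0,0],"twist":[0,0,0],"fingers":0.4},{"xyz":[0,0,-15],"twist":[0,0,0],"fingers":0.4},{"xyz":[0,0,-25],"twist":[0,0,0],"fingers":0.4},{"xyz":[0,0,-25],"twist":[0,0,0],"fingers":0.4},{"xyz":[0,0,-25],"twist":[0,0,0],"fingers":0.4}]'; python3 - <<'E'
from h import *
im=capture("side"); cv2.imwrite("pics/b5.png",cv2.resize(im[130:250,230:390],None,fx=4.5,fy=4.5))
E
python3 plan.py .44 .13 .13 86.5 10
```

```text
time_s: 8.53
eef_pos: [0.6592, 0.0809, 0.1292]
eef_rot: [-0.0, 0.728, 0.685, 0.0]
ft_force: [-0.1, -0.1, -0.4]
grip_width: 0.596
from [0.6627 0.0816 0.1354] yaw 86.5 tilt 0.5 t 8.58 F [1.4 0.7 4. ] w 0.595
world mm/row [-22.3   4.8  -0.5] len 22.8 twist/row [ 0.0009 -0.0002  0.    ] deg 0.05
[3.5, -22.5, 0.4]
```

View pics/b5.png

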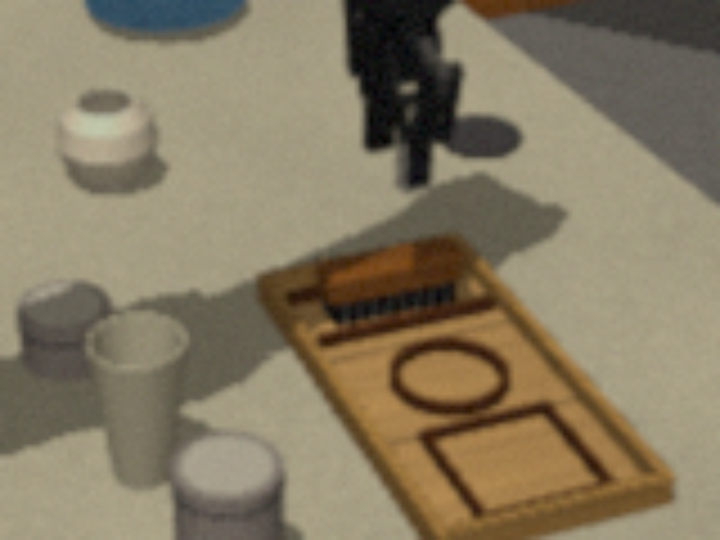

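```bash
python3 plan.py .4385 .131 .13 36.5 10; python3 - <<'E'
from h import *
print(observe()["joints"])
E
```

```text
from [0.6627 0.0816 0.1354] yaw 86.5 tilt 0.5 t 8.58 F [1.4 0.7 4. ] w 0.595
world mm/row [-22.4   4.9  -0.5] len 23.0 twist/row [ 0.0007 -0.0005  0.0873] deg 5.0
[3.6, -22.7, 0.4]
[1.6, -22.9, 0.4]
[-0.4, -23.0, 0.4]
[-2.4, -22.8, 0.4]
[-4.4, -22.5, 0.4]
[-6.4, -22.1, 0.4]
[-8.3, -21.4, 0.5]
[-10.1, -20.6, 0.5]
[-11.8, -19.7, 0.5]
[-13.5, -18.6, 0.5]
[ 0.08565357  0.63225247 -0.35466322  1.59908214  0.2562319   0.94748631
  1.15555376]
```

```bash
python3 -m crank '[{"xyz":[3.6,-22.7,0.5],"twist":[0,0,0.087],"fingers":0},{"xyz":[1.6,-22.9,0.5],"twist":[0,0,0.087],"fingers":0},{"xyz":[-0.4,-23,0.5],"twist":[0,0,0.087],"fingers":0},{"xyz":[-2.4,-22.8,0.5],"twist":[0,0,0.087],"fingers":0},{"xyz":[-4.4,-22.5,0.5],"twist":[0,0,0.087],"fingers":0},{"xyz":[-6.4,-22.1,0.5],"twist":[0,0,0.087],"fingers":0},{"xyz":[-8.3,-21.4,0.5],"twist":[0,0,0.087],"fingers":0},{"xyz":[-10.1,-20.6,0.5],"twist":[0,0,0.087],"fingers":0},{"xyz":[-11.8,-19.7,0.5],"twist":[0,0,0.087],"fingers":0},{"xyz":[-13.5,-18.6,0.5],"twist":[0,0,0.087],"fingers":0}]'; python3 plan.py .4385 .131 .085 -3.5 10
```

```text
time_s: 9.42
eef_pos: [0.4343, 0.1304, 0.1233]
eef_rot: [-0.0, 0.95, 0.313, 0.001]
ft_force: [-0.4, 0.1, 0.6]
grip_width: 1.001
from [0.4343 0.1304 0.1233] yaw 36.4 tilt 0.1 t 9.42 F [-0.4  0.1  0.6] w 1.001
world mm/row [ 0.4  0.1 -3.8] len 3.9 twist/row [-0.     -0.0002  0.0697] deg 3.99
[0.4, 0.2, 3.8]
[0.4, 0.2, 3.8]
[0.4, 0.1, 3.8]
[0.4, 0.1, 3.8]
[0.4, 0.1, 3.8]
[0.4, 0.1, 3.8]
[0.4, 0.0, 3.8]
[0.4, -0.0, 3.8]
[0.4, -0.0, 3.8]
[0.4, -0.1, 3.8]
```

```bash
python3 -m crank '[{"xyz":[0.4,0.1,4],"twist":[0,0,0.07],"fingers":0},{"xyz":[0.4,0.1,4],"twist":[0,0,0.07],"fingers":0},{"xyz":[0.4,0.1,4],"twist":[0,0,0.07],"fingers":0},{"xyz":[0.4,0.1,4],"twist":[0,0,0.07],"fingers":0},{"xyz":[0.4,0.1,4],"twist":[0,0,0.07],"fingers":0},{"xyz":[0.4,0.1,4],"twist":[0,0,0.07],"fingers":0},{"xyz":[0.4,0,4],"twist":[0,0,0.07],"fingers":0},{"xyz":[0.4,0,4],"twist":[0,0,0.07],"fingers":0},{"xyz":[0.4,0,4],"twist":[0,0,0.07],"fingers":0},{"xyz":[0.4,0,4],"twist":[0,0,0.07],"fingers":0}]'; python3 plan.py .4385 .131 .028 -3.5 10;python3 - <<'E'
from h import *
im=capture("side"); cv2.imwrite("pics/c1.png",cv2.resize(im[130:250,170:330],None,fx=4.5,fy=4.5))
im=capture("top"); cv2.imwrite("pics/c1t.png",cv2.resize(im[130:290,180:360],None,fx=3.5,fy=3.5))
E
```

```text
time_s: 10.25
eef_pos: [0.4395, 0.1311, 0.0831]
eef_rot: [-0.0, 1.0, -0.032, 0.001]
ft_force: [0.4, -0.3, 0.3]
grip_width: 0.999
from [0.4395 0.1311 0.0831] yaw -3.6 tilt 0.1 t 10.25 F [ 0.4 -0.3  0.3] w 0.999
world mm/row [-0.1 -0.  -5.5] len 5.5 twist/row [-0.0001 -0.0001 -0.0002] deg 0.02
[-0.1, 0.0, 5.5]
```

View pics/c1.png

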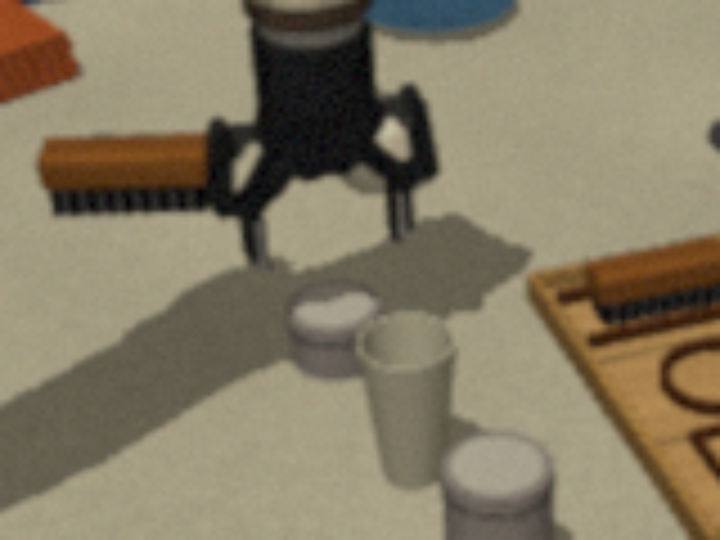

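View pics/c1t.png

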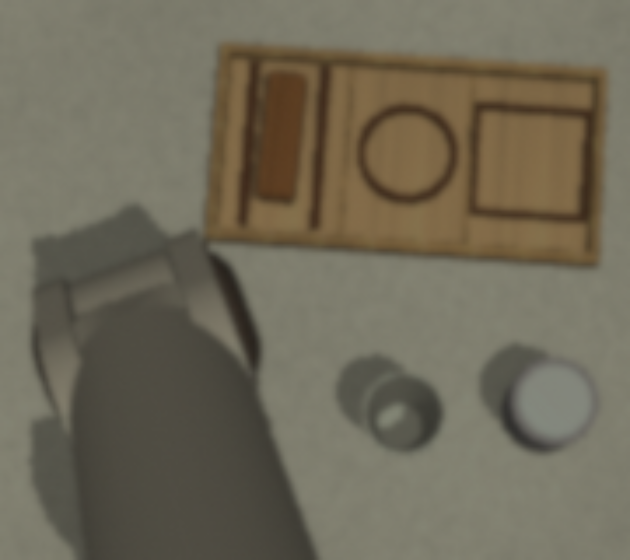

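The top view shows the brush lying lengthways between the rails at (280,135), and the side view shows the open jaws centred over the low tin.

```bash
python3 -m crank '[{"xyz":[-0.5,0,10],"twist":[0,0,0],"fingers":0},{"xyz":[-0.5,0,10],"twist":[0,0,0],"fingers":0},{"xyz":[0,0,10],"twist":[0,0,0],"fingers":0},{"xyz":[0,0,10],"twist":[0,0,0],"fingers":0},{"xyz":[0,0,10],"twist":[0,0,0],"fingers":0},{"xyz":[0,0,4],"twist":[0,0,0],"fingers":0},{"xyz":[0,0,3],"twist":[0,0,0],"fingers":0},{"xyz":[0,0,0],"twist":[0,0,0],"fingers":0},{"xyz":[0,0,0],"twist":[0,0,0],"fingers":0},{"xyz":[0,0,0],"twist":[0,0,0],"fingers":0}]'; python3 - <<'E'
from h import *
im=capture("side"); cv2.imwrite("pics/c2.png",cv2.resize(im[130:250,170:330],None,fx=4.5,fy=4.5))
E
```

```text
time_s: 11.18
eef_pos: [0.4383, 0.1308, 0.0256]
eef_rot: [-0.0, 1.0, -0.03, 0.0]
ft_force: [-0.3, 0.1, -0.1]
grip_width: 0.999
```

View pics/c2.png

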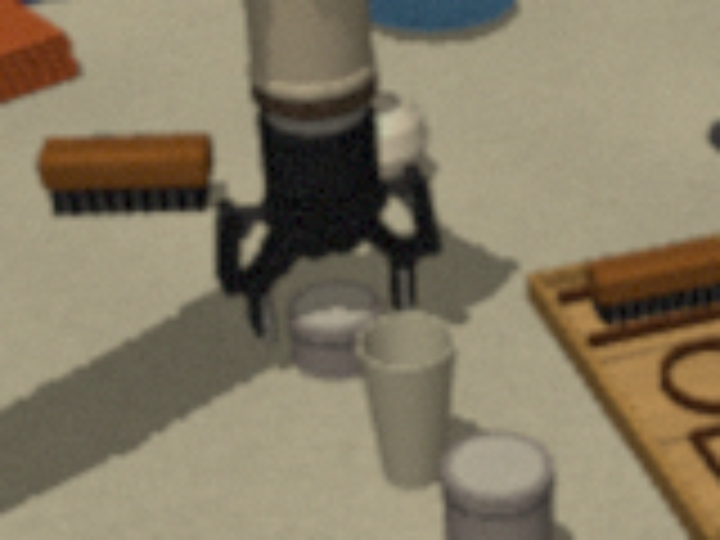

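```bash
python3 - <<'E'
from fit import *
for z in (.012,.02,.025):print(z,[np.round((proj("side",[.4383+d,.1308,z])[0]-[170,130])*4.5).tolist() for d in(-.0425,0,.0425)])
im=np.load("im0.npz")["side"]
a=cv2.resize(im[180:225,220:280],None,fx=10,fy=10,interpolation=cv2.INTER_CUBIC)
for c,y,x in(((0,0,255),.131,.4385),((0,255,0),.123,.4385),((255,0,0),.127,.4385)):
    h=hull("side",x,y,PROF["low_tin_mid"]);cv2.polylines(a,[np.round((h-[220,180]+.5)*10).astype(int)],True,c,1)
cv2.imwrite("pics/c3.png",a)
im=np.load("im0.npz")["top"]
a=cv2.resize(im[230:275,215:270],None,fx=10,fy=10,interpolation=cv2.INTER_CUBIC)
for c,y,x in(((0,0,255),.131,.4385),((0,255,0),.123,.4385),((255,0,0),.127,.4385)):
    h=hull("top",x,y,PROF["low_tin_mid"]);cv2.polylines(a,[np.round((h-[215,230]+.5)*10).astype(int)],True,c,1)
cv2.imwrite("pics/c4.png",a)
E
```

```text
0.012 [[273.0, 354.0], [333.0, 339.0], [392.0, 325.0]]
0.02 [[272.0, 345.0], [333.0, 330.0], [392.0, 315.0]]
0.025 [[272.0, 338.0], [332.0, 323.0], [391.0, 309.0]]
```

View pics/c3.png

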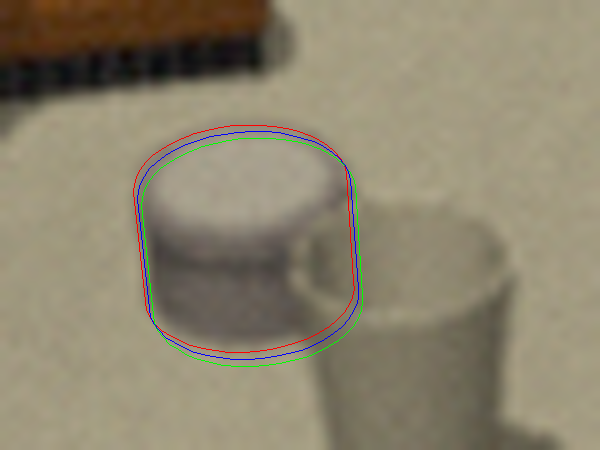

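View pics/c4.png

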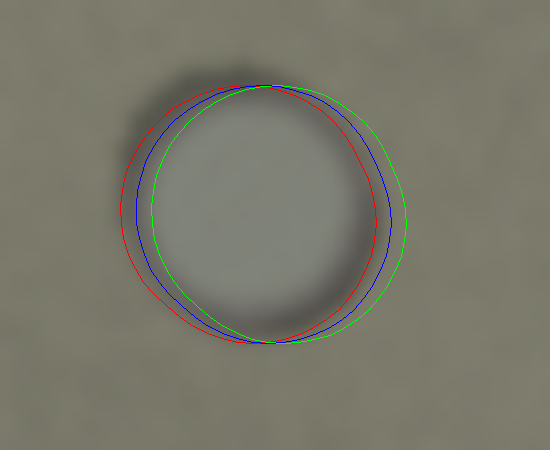

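The measured tin centre (~0.4395, 0.128) is within 3 mm of the tool, so I'll nudge it and close.

```bash
python3 -m crank '[{"xyz":[1,2.5,0],"twist":[0,0,0],"fingers":0},{"xyz":[0,0,0],"twist":[0,0,0],"fingers":1},{"xyz":[0,0,0],"twist":[0,0,0],"fingers":1},{"xyz":[0,0,0],"twist":[0,0,0],"fingers":1},{"xyz":[0,0,0],"twist":[0,0,0],"fingers":1},{"xyz":[0,0,0],"twist":[0,0,0],"fingers":1},{"xyz":[0,0,0],"twist":[0,0,0],"fingers":1},{"xyz":[0,0,-10],"twist":[0,0,0],"fingers":1},{"xyz":[0,0,-15],"twist":[0,0,0],"fingers":1},{"xyz":[0,0,-20],"twist":[0,0,0],"fingers":1}]'; python3 - <<'E'
from h import *
im=capture("side"); cv2.imwrite("pics/c5.png",cv2.resize(im[130:250,170:330],None,fx=4.5,fy=4.5))
E
python3 plan.py .55 .12 .15 -3.5 10
```

```text
time_s: 12.07
eef_pos: [0.4375, 0.1278, 0.0702]
eef_rot: [0.0, 1.0, -0.03, -0.001]
ft_force: [0.9, 0.3, -1.3]
grip_width: 0.725
from [0.4401 0.1286 0.0739] yaw -3.4 tilt 0.2 t 12.12 F [ 1.3 -0.2  1.1] w 0.723
world mm/row [11.  -0.9  7.6] len 13.4 twist/row [-0.0001 -0.0003  0.0001] deg 0.02
[11.0, 0.2, -7.6]
```

View pics/c5.png

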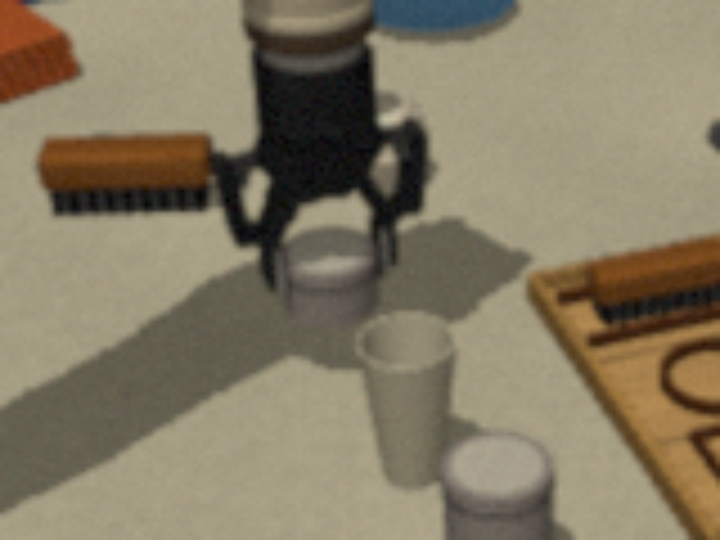

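```bash
python3 plan.py .6465 -.111 .165 -3.5 10
```

```text
from [0.4401 0.1286 0.0739] yaw -3.4 tilt 0.2 t 12.12 F [ 1.3 -0.2  1.1] w 0.723
world mm/row [ 20.6 -24.    9.1] len 32.9 twist/row [-0.0001 -0.0003  0.0001] deg 0.02
[22.1, 22.7, -9.1]
```

```bash
python3 -m crank '[{"xyz":[0,0,-25],"twist":[0,0,0],"fingers":1},{"xyz":[0,0,-30],"twist":[0,0,0],"fingers":1},{"xyz":[10,5,-25],"twist":[0,0,0],"fingers":1},{"xyz":[20,10,-15],"twist":[0,0,0],"fingers":1},{"xyz":[25,20,0],"twist":[0,0,0],"fingers":1},{"xyz":[25,25,0],"twist":[0,0,0],"fingers":1},{"xyz":[25,25,0],"twist":[0,0,0],"fingers":1},{"xyz":[25,25,0],"twist":[0,0,0],"fingers":1},{"xyz":[25,25,0],"twist":[0,0,0],"fingers":1},{"xyz":[20,25,0],"twist":[0,0,0],"fingers":1}]';python3 plan.py .6465 -.111 .12 -3.5 10
```

```text
time_s: 12.95
eef_pos: [0.6052, -0.0435, 0.1655]
eef_rot: [-0.0, 1.0, -0.03, 0.0]
ft_force: [0.0, -0.3, -1.3]
grip_width: 0.722
from [ 0.6052 -0.0435  0.1655] yaw -3.4 tilt 0.0 t 12.95 F [ 0.  -0.3 -1.3] w 0.722
world mm/row [ 4.1 -6.8 -4.6] len 9.1 twist/row [-0.     -0.0001  0.0001] deg 0.01
[4.5, 6.5, 4.6]
```

```bash
python3 -m crank '[{"xyz":[5,7,0],"twist":[0,0,0],"fingers":1},{"xyz":[5,7,0],"twist":[0,0,0],"fingers":1},{"xyz":[5,7,5],"twist":[0,0,0],"fingers":1},{"xyz":[5,7,10],"twist":[0,0,0],"fingers":1},{"xyz":[5,7,15],"twist":[0,0,0],"fingers":1},{"xyz":[5,7,15],"twist":[0,0,0],"fingers":1},{"xyz":[5,7,15],"twist":[0,0,0],"fingers":1},{"xyz":[5,7,15],"twist":[0,0,0],"fingers":1},{"xyz":[5,7,10],"twist":[0,0,0],"fingers":1},{"xyz":[0,2,5],"twist":[0,0,0],"fingers":1}]';python3 plan.py .6465 -.111 .04 -3.5 10; python3 - <<'E'
from h import *
im=capture("side"); cv2.imwrite("pics/c6.png",cv2.resize(im[160:280,270:410],None,fx=5,fy=5))
E
```

```text
time_s: 13.78
eef_pos: [0.644, -0.1102, 0.0729]
eef_rot: [0.0, 1.0, -0.03, -0.001]
ft_force: [-0.8, -0.8, -1.4]
grip_width: 0.726
from [ 0.644  -0.1102  0.0729] yaw -3.4 tilt 0.2 t 13.78 F [-0.8 -0.8 -1.4] w 0.726
world mm/row [ 0.2 -0.1 -3.3] len 3.3 twist/row [0.     0.0003 0.0001] deg 0.02
[0.3, 0.1, 3.3]
```

View pics/c6.png

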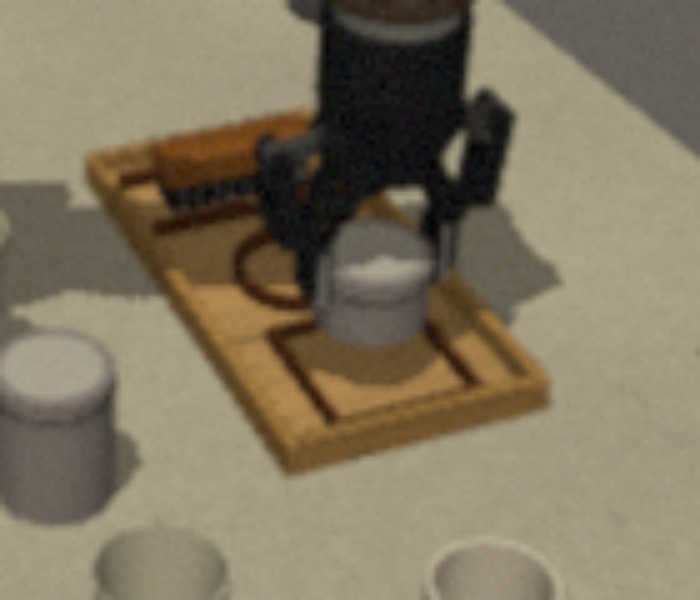

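```bash
python3 -m crank '[{"xyz":[1,0.5,6],"twist":[0,0,0],"fingers":1},{"xyz":[1,0.5,6],"twist":[0,0,0],"fingers":1},{"xyz":[0,0,6],"twist":[0,0,0],"fingers":1},{"xyz":[0,0,6],"twist":[0,0,0],"fingers":1},{"xyz":[0,0,4],"twist":[0,0,0],"fingers":1},{"xyz":[0,0,3],"twist":[0,0,0],"fingers":1},{"xyz":[0,0,2],"twist":[0,0,0],"fingers":1},{"xyz":[0,0,0],"twist":[0,0,0],"fingers":1},{"xyz":[0,0,0],"twist":[0,0,0],"fingers":1},{"xyz":[0,0,0],"twist":[0,0,0],"fingers":1}]'; python3 - <<'E'
from h import *
im=capture("side"); cv2.imwrite("pics/c7.png",cv2.resize(im[160:280,270:410],None,fx=5,fy=5))
E
```

```text
time_s: 14.67
eef_pos: [0.6471, -0.1108, 0.0426]
eef_rot: [0.0, 1.0, -0.03, 0.0]
ft_force: [0.1, 0.1, -0.9]
grip_width: 0.726
```

View pics/c7.png

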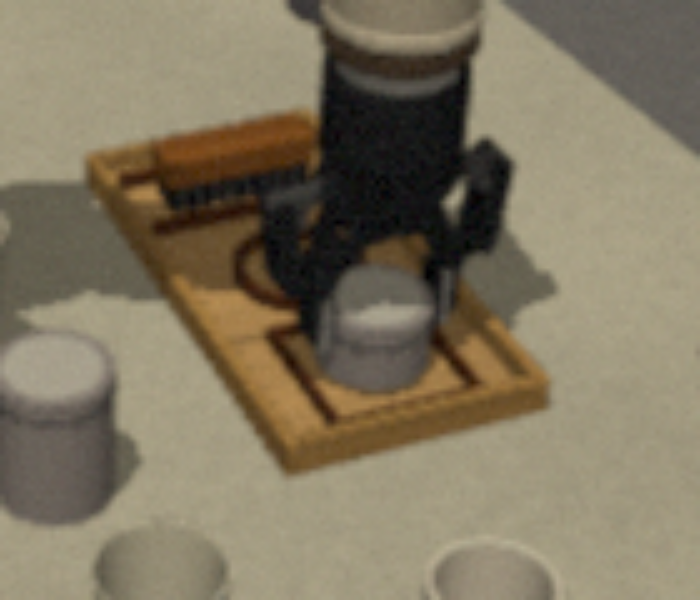

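```bash
python3 -m crank '[{"xyz":[0,0,3],"twist":[0,0,0],"fingers":1},{"xyz":[0,0,2],"twist":[0,0,0],"fingers":1},{"xyz":[0,0,1],"twist":[0,0,0],"fingers":1},{"xyz":[0,0,0.5],"twist":[0,0,0],"fingers":1},{"xyz":[0,0,0],"twist":[0,0,0],"fingers":1},{"xyz":[0,0,0],"twist":[0,0,0],"fingers":1},{"xyz":[0,0,0],"twist":[0,0,0],"fingers":1},{"xyz":[0,0,0],"twist":[0,0,0],"fingers":1},{"xyz":[0,0,0],"twist":[0,0,0],"fingers":1},{"xyz":[0,0,0],"twist":[0,0,0],"fingers":1}]'
```

```text
time_s: 15.55
eef_pos: [0.6467, -0.1107, 0.0363]
eef_rot: [-0.0, 1.0, -0.03, -0.0]
ft_force: [-3.6, 0.8, 6.0]
grip_width: 0.724
```

```bash
python3 -m crank '[{"xyz":[0,0,0],"twist":[0,0,0],"fingers":0},{"xyz":[0,0,0],"twist":[0,0,0],"fingers":0},{"xyz":[0,0,0],"twist":[0,0,0],"fingers":0},{"xyz":[0,0,0],"twist":[0,0,0],"fingers":0},{"xyz":[0,0,-10],"twist":[0,0,0],"fingers":0},{"xyz":[0,0,-20],"twist":[0,0,0],"fingers":0},{"xyz":[0,0,-25],"twist":[0,0,0],"fingers":0},{"xyz":[0,0,-25],"twist":[0,0,0],"fingers":0},{"xyz":[0,0,-25],"twist":[0,0,0],"fingers":0},{"xyz":[0,0,-15],"twist":[0,0,0],"fingers":0}]'; python3 - <<'E'
from h import *
im=capture("side"); cv2.imwrite("pics/c8.png",cv2.resize(im[160:280,270:410],None,fx=5,fy=5))
E
python3 plan.py .452 -.254 .15 -3.5 10
```

```text
time_s: 16.38
eef_pos: [0.6483, -0.1111, 0.1597]
eef_rot: [0.0, 1.0, -0.03, 0.002]
ft_force: [1.6, -0.5, 0.4]
grip_width: 1.001
from [ 0.6499 -0.1113  0.1624] yaw -3.4 tilt 0.5 t 16.43 F [ 0.7 -0.4  2.3] w 0.996
world mm/row [-19.8 -14.3  -1.2] len 24.4 twist/row [ 0.0001 -0.0008  0.0001] deg 0.05
[-18.9, 15.4, 1.1]
```

View pics/c8.png

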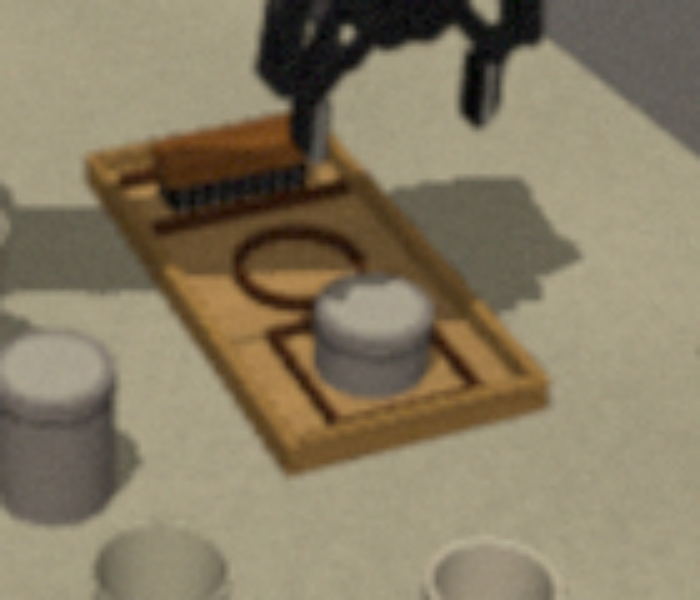

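Low tin sits flat within the frame (side view (373,345), frame visible all round). Next is the wide tub.

```bash
python3 -m crank '[{"xyz":[-19,15.4,1],"twist":[0,0,0],"fingers":0},{"xyz":[-19,15.4,1],"twist":[0,0,0],"fingers":0},{"xyz":[-19,15.4,1],"twist":[0,0,0],"fingers":0},{"xyz":[-19,15.4,1],"twist":[0,0,0],"fingers":0},{"xyz":[-19,15.4,1],"twist":[0,0,0],"fingers":0},{"xyz":[-19,15.4,1],"twist":[0,0,0],"fingers":0},{"xyz":[-19,15.4,1],"twist":[0,0,0],"fingers":0},{"xyz":[-19,15.4,1],"twist":[0,0,0],"fingers":0},{"xyz":[-19,15.4,1],"twist":[0,0,0],"fingers":0},{"xyz":[-19,15.4,1],"twist":[0,0,0],"fingers":0}]'; python3 - <<'E'
from fit import *
im=np.load("im0.npz")
for n,x0,y0 in(("side",280,255),("top",365,225)):
    a=cv2.resize(im[n][y0:y0+50,x0:x0+60],None,fx=10,fy=10,interpolation=cv2.INTER_CUBIC)
    h=hull(n,.452,-.254,PROF["wide_tub_mid"]);cv2.polylines(a,[np.round((h-[x0,y0]+.5)*10).astype(int)],True,(0,0,255),1)
    cv2.imwrite(f"pics/d0{n}.png",a)
E
python3 plan.py .452 -.254 .09 -3.5 10
```

```text
time_s: 17.27
eef_pos: [0.4469, -0.2537, 0.146]
eef_rot: [0.0, 1.0, -0.03, 0.0]
ft_force: [0.3, 0.1, -0.4]
grip_width: 1.0
from [ 0.4469 -0.2537  0.146 ] yaw -3.4 tilt 0.0 t 17.27 F [ 0.3  0.1 -0.4] w 1.0
world mm/row [ 0.5 -0.  -5.6] len 5.6 twist/row [ 0.     -0.      0.0001] deg 0.01
[0.5, -0.0, 5.6]
```

View pics/d0side.png

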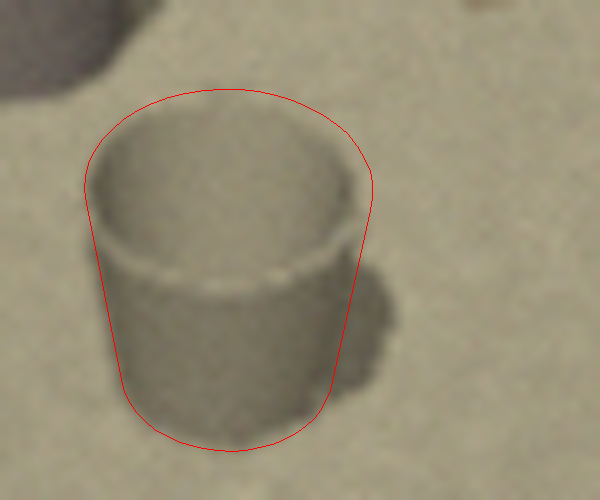

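View pics/d0top.png

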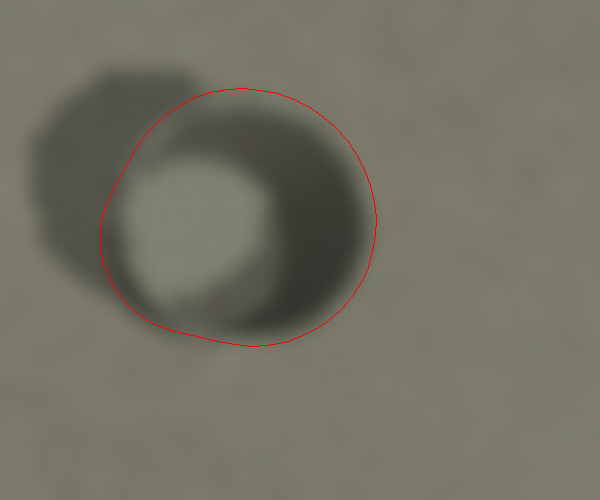

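```bash
python3 -m crank '[{"xyz":[2,0,15],"twist":[0,0,0],"fingers":0},{"xyz":[2,0,15],"twist":[0,0,0],"fingers":0},{"xyz":[0,0,15],"twist":[0,0,0],"fingers":0},{"xyz":[0,0,15],"twist":[0,0,0],"fingers":0},{"xyz":[0,0,15],"twist":[0,0,0],"fingers":0},{"xyz":[0,0,12],"twist":[0,0,0],"fingers":0},{"xyz":[0,0,10],"twist":[0,0,0],"fingers":0},{"xyz":[0,0,6],"twist":[0,0,0],"fingers":0},{"xyz":[0,0,3],"twist":[0,0,0],"fingers":0},{"xyz":[0,0,0],"twist":[0,0,0],"fingers":0}]'; python3 - <<'E'
from h import *
im=capture("side"); cv2.imwrite("pics/d1.png",cv2.resize(im[200:320,230:400],None,fx=4.5,fy=4.5))
E
```

```text
time_s: 18.1
eef_pos: [0.4517, -0.2532, 0.0393]
eef_rot: [-0.0, 1.0, -0.03, -0.0]
ft_force: [-0.3, -0.3, 0.7]
grip_width: 1.003
```

View pics/d1.png

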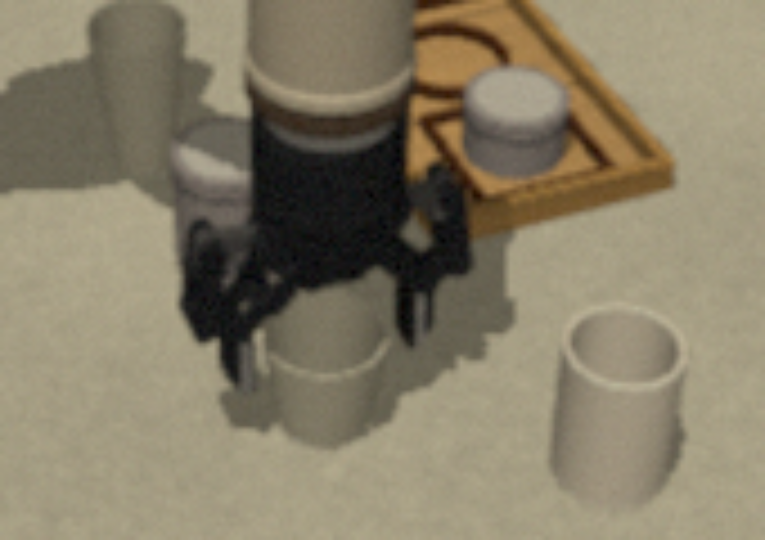

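The jaws straddle the wide tub (tips at (240,375) and (410,335), tub at 328). Closing.

```bash
python3 -m crank '[{"xyz":[0,0,0],"twist":[0,0,0],"fingers":1},{"xyz":[0,0,0],"twist":[0,0,0],"fingers":1},{"xyz":[0,0,0],"twist":[0,0,0],"fingers":1},{"xyz":[0,0,0],"twist":[0,0,0],"fingers":1},{"xyz":[0,0,0],"twist":[0,0,0],"fingers":1},{"xyz":[0,0,0],"twist":[0,0,0],"fingers":1},{"xyz":[0,0,-3],"twist":[0,0,0],"fingers":1},{"xyz":[0,0,-7],"twist":[0,0,0],"fingers":1},{"xyz":[0,0,-10],"twist":[0,0,0],"fingers":1},{"xyz":[0,0,-10],"twist":[0,0,0],"fingers":1}]'; python3 - <<'E'
from h import *
im=capture("side"); cv2.imwrite("pics/d2.png",cv2.resize(im[200:320,230:400],None,fx=4.5,fy=4.5))
E
python3 plan.py .6525 -.0155 .17 -3.5 10
```

```text
time_s: 18.98
eef_pos: [0.4519, -0.2533, 0.0708]
eef_rot: [-0.0, 1.0, -0.03, -0.0]
ft_force: [-0.6, -0.2, -0.4]
grip_width: 0.748
from [ 0.4533 -0.2541  0.0727] yaw -3.4 tilt 0.2 t 19.03 F [-0.2 -0.6  0.1] w 0.744
world mm/row [19.9 23.9  9.7] len 32.6 twist/row [ 0.0001 -0.0003  0.0001] deg 0.02
[18.5, -25.0, -9.7]
```

View pics/d2.png

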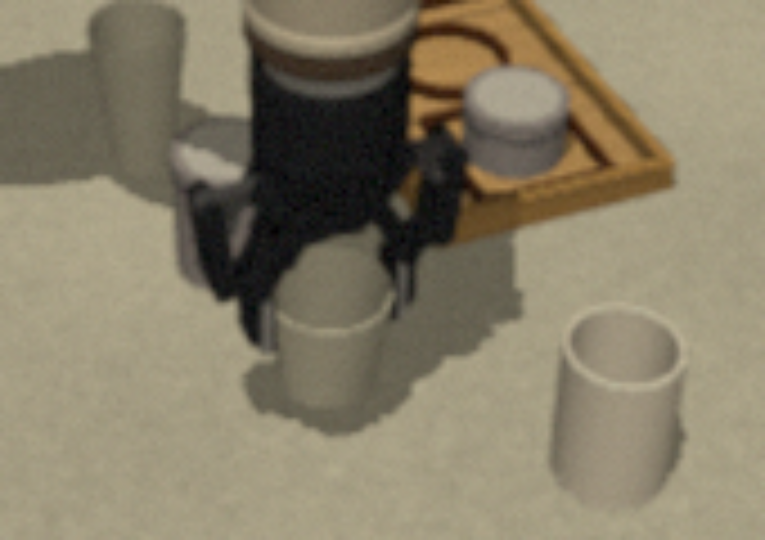

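```bash
python3 -m crank '[{"xyz":[0,0,-25],"twist":[0,0,0],"fingers":1},{"xyz":[0,0,-30],"twist":[0,0,0],"fingers":1},{"xyz":[5,-8,-25],"twist":[0,0,0],"fingers":1},{"xyz":[12,-16,-10],"twist":[0,0,0],"fingers":1},{"xyz":[18,-25,0],"twist":[0,0,0],"fingers":1},{"xyz":[20,-27,0],"twist":[0,0,0],"fingers":1},{"xyz":[20,-27,0],"twist":[0,0,0],"fingers":1},{"xyz":[20,-27,0],"twist":[0,0,0],"fingers":1},{"xyz":[20,-27,0],"twist":[0,0,0],"fingers":1},{"xyz":[20,-27,0],"twist":[0,0,0],"fingers":1}]'; python3 plan.py .6525 -.0155 .11 -3.5 10
```

```text
time_s: 19.87
eef_pos: [0.5987, -0.0764, 0.1606]
eef_rot: [0.0, 1.0, -0.03, 0.0]
ft_force: [0.5, 0.5, -0.6]
grip_width: 0.742
from [ 0.5987 -0.0764  0.1606] yaw -3.4 tilt 0.1 t 19.87 F [ 0.5  0.5 -0.6] w 0.742
world mm/row [ 5.4  6.1 -5.1] len 9.6 twist/row [ 0.     -0.0001  0.0001] deg 0.01
[5.0, -6.4, 5.1]
```

```bash
python3 -m crank '[{"xyz":[5.5,-7,0],"twist":[0,0,0],"fingers":1},{"xyz":[5.5,-7,0],"twist":[0,0,0],"fingers":1},{"xyz":[5.5,-7,0],"twist":[0,0,0],"fingers":1},{"xyz":[5.5,-7,10],"twist":[0,0,0],"fingers":1},{"xyz":[5.5,-7,15],"twist":[0,0,0],"fingers":1},{"xyz":[5.5,-7,15],"twist":[0,0,0],"fingers":1},{"xyz":[5.5,-7,15],"twist":[0,0,0],"fingers":1},{"xyz":[5.5,-7,15],"twist":[0,0,0],"fingers":1},{"xyz":[5.5,-7,5],"twist":[0,0,0],"fingers":1},{"xyz":[0,0,0],"twist":[0,0,0],"fingers":1}]'; python3 plan.py .6525 -.0155 .05 -3.5 10; python3 - <<'E'
from h import *
im=capture("side"); cv2.imwrite("pics/d3.png",cv2.resize(im[150:270,270:410],None,fx=5,fy=5))
E
```

```text
time_s: 20.7
eef_pos: [0.6503, -0.0166, 0.0827]
eef_rot: [-0.0, 1.0, -0.03, -0.001]
ft_force: [0.6, 2.0, 0.6]
grip_width: 0.745
from [ 0.6503 -0.0166  0.0827] yaw -3.4 tilt 0.2 t 20.7 F [0.6 2.  0.6] w 0.745
world mm/row [ 0.2  0.1 -3.3] len 3.3 twist/row [-0.0001  0.0003  0.0002] deg 0.02
[0.2, -0.1, 3.3]
```

View pics/d3.png

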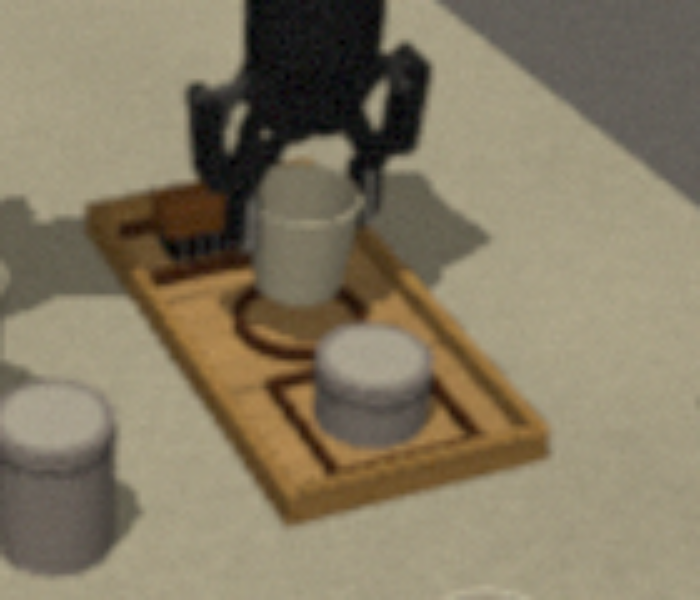

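The tub foot (303,295) is centred above the collar (303,320). Lowering.

```bash
python3 -m crank '[{"xyz":[1,-0.5,6],"twist":[0,0,0],"fingers":1},{"xyz":[0,0,6],"twist":[0,0,0],"fingers":1},{"xyz":[0,0,6],"twist":[0,0,0],"fingers":1},{"xyz":[0,0,5],"twist":[0,0,0],"fingers":1},{"xyz":[0,0,3],"twist":[0,0,0],"fingers":1},{"xyz":[0,0,2],"twist":[0,0,0],"fingers":1},{"xyz":[0,0,1],"twist":[0,0,0],"fingers":1},{"xyz":[0,0,0],"twist":[0,0,0],"fingers":1},{"xyz":[0,0,0],"twist":[0,0,0],"fingers":1},{"xyz":[0,0,0],"twist":[0,0,0],"fingers":1}]'; python3 - <<'E'
from h import *
im=capture("side"); cv2.imwrite("pics/d4.png",cv2.resize(im[150:270,270:410],None,fx=5,fy=5))
E
```

```text
time_s: 21.58
eef_pos: [0.6522, -0.0174, 0.0561]
eef_rot: [-0.0, 1.0, -0.03, 0.0]
ft_force: [0.3, -0.1, -0.6]
grip_width: 0.741
```

View pics/d4.png

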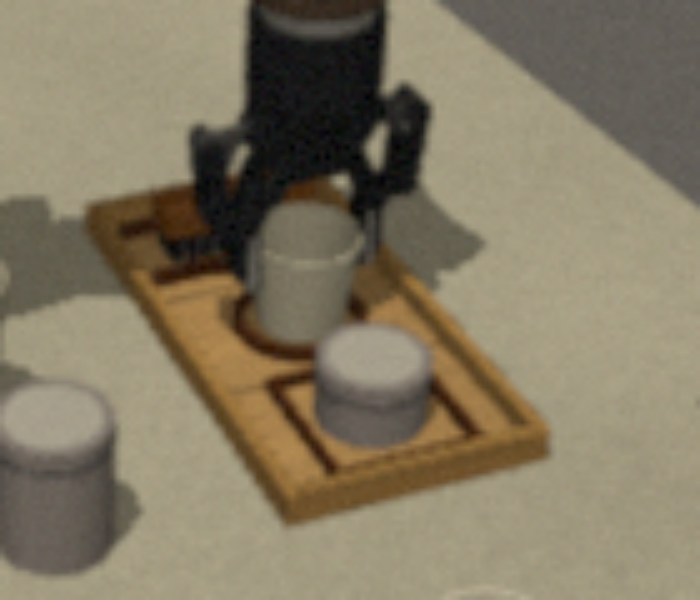

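```bash
python3 -m crank '[{"xyz":[0,0,2],"twist":[0,0,0],"fingers":1},{"xyz":[0,0,2],"twist":[0,0,0],"fingers":1},{"xyz":[0,0,1],"twist":[0,0,0],"fingers":1},{"xyz":[0,0,0.5],"twist":[0,0,0],"fingers":1},{"xyz":[0,0,0],"twist":[0,0,0],"fingers":1},{"xyz":[0,0,0],"twist":[0,0,0],"fingers":1},{"xyz":[0,0,0],"twist":[0,0,0],"fingers":1},{"xyz":[0,0,0],"twist":[0,0,0],"fingers":1},{"xyz":[0,0,0],"twist":[0,0,0],"fingers":1},{"xyz":[0,0,0],"twist":[0,0,0],"fingers":1}]'
```

```text
time_s: 22.47
eef_pos: [0.6522, -0.0173, 0.0515]
eef_rot: [-0.0, 1.0, -0.03, 0.0]
ft_force: [-3.9, 0.8, 8.4]
grip_width: 0.743
```

```bash
python3 -m crank '[{"xyz":[0,0,0],"twist":[0,0,0],"fingers":0},{"xyz":[0,0,0],"twist":[0,0,0],"fingers":0},{"xyz":[0,0,0],"twist":[0,0,0],"fingers":0},{"xyz":[0,0,0],"twist":[0,0,0],"fingers":0},{"xyz":[0,0,-10],"twist":[0,0,0],"fingers":0},{"xyz":[0,0,-20],"twist":[0,0,0],"fingers":0},{"xyz":[0,0,-25],"twist":[0,0,0],"fingers":0},{"xyz":[0,0,-25],"twist":[0,0,0],"fingers":0},{"xyz":[0,0,-25],"twist":[0,0,0],"fingers":0},{"xyz":[0,0,-20],"twist":[0,0,0],"fingers":0}]'; python3 - <<'E'
from h import *
im=capture("side"); cv2.imwrite("pics/d5.png",cv2.resize(im[150:270,220:390],None,fx=4.5,fy=4.5))
E
python3 plan.py .443 -.0075 .18 -3.5 10
```

```text
time_s: 23.3
eef_pos: [0.6526, -0.0175, 0.1781]
eef_rot: [-0.0, 1.0, -0.03, 0.001]
ft_force: [0.2, -1.0, 0.0]
grip_width: 1.001
from [ 0.6551 -0.0175  0.1825] yaw -3.4 tilt 0.5 t 23.35 F [ 2.3 -0.1  2. ] w 1.001
world mm/row [-21.2   1.   -0.2] len 21.2 twist/row [-0.0001 -0.0008  0.0001] deg 0.05
[-21.2, 0.3, 0.1]
```

View pics/d5.png

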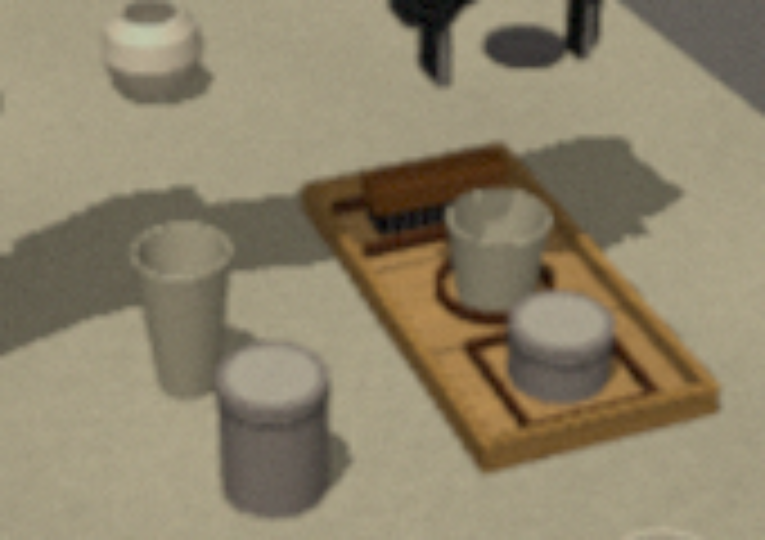

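The wide tub stands upright inside the collar (497,260). Next is the narrow tub, with overlays to check its position.

```bash
python3 -m crank '[{"xyz":[-21,0.3,0],"twist":[0,0,0],"fingers":0},{"xyz":[-21,0.3,0],"twist":[0,0,0],"fingers":0},{"xyz":[-21,0.3,0],"twist":[0,0,0],"fingers":0},{"xyz":[-21,0.3,0],"twist":[0,0,0],"fingers":0},{"xyz":[-21,0.3,0],"twist":[0,0,0],"fingers":0},{"xyz":[-21,0.3,0],"twist":[0,0,0],"fingers":0},{"xyz":[-21,0.3,0],"twist":[0,0,0],"fingers":0},{"xyz":[-21,0.3,0],"twist":[0,0,0],"fingers":0},{"xyz":[-21,0.3,0],"twist":[0,0,0],"fingers":0},{"xyz":[-20,0.3,0],"twist":[0,0,0],"fingers":0}]'; python3 - <<'E'
from fit import *
im=np.load("im0.npz")
for n,x0,y0 in(("side",235,190),("top",265,225)):
    a=cv2.resize(im[n][y0:y0+55,x0:x0+60],None,fx=10,fy=10,interpolation=cv2.INTER_CUBIC)
    for c,x,y in(((0,0,255),.443,-.0075),((0,255,0),.441,-.010)):
        h=hull(n,x,y,PROF["narrow_tub_mid"]);cv2.polylines(a,[np.round((h-[x0,y0]+.5)*10).astype(int)],True,c,1)
    cv2.imwrite(f"pics/e0{n}.png",a)
E
python3 plan.py .443 -.0075 .085 -3.5 10
```

```text
time_s: 24.18
eef_pos: [0.442, -0.0078, 0.1757]
eef_rot: [-0.0, 1.0, -0.03, 0.0]
ft_force: [0.8, -0.1, 0.2]
grip_width: 1.0
from [ 0.442  -0.0078  0.1757] yaw -3.4 tilt 0.0 t 24.18 F [ 0.8 -0.1  0.2] w 1.0
world mm/row [ 0.1  0.  -9.1] len 9.1 twist/row [-0.     -0.      0.0001] deg 0.01
[0.1, -0.0, 9.1]
```

View pics/e0side.png

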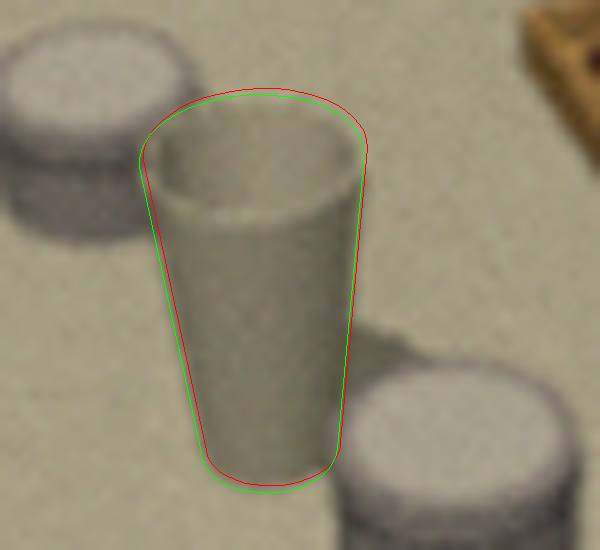

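View pics/e0top.png

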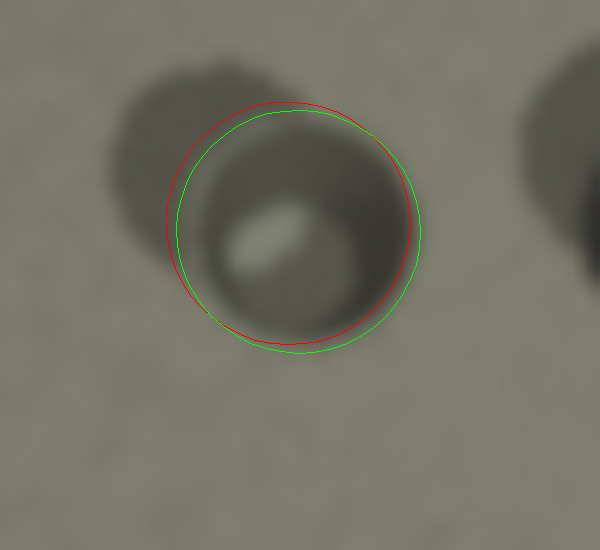

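```bash
python3 -m crank '[{"xyz":[0,1,15],"twist":[0,0,0],"fingers":0},{"xyz":[0,1,15],"twist":[0,0,0],"fingers":0},{"xyz":[0,0,15],"twist":[0,0,0],"fingers":0},{"xyz":[0,0,15],"twist":[0,0,0],"fingers":0},{"xyz":[0,0,12],"twist":[0,0,0],"fingers":0},{"xyz":[0,0,10],"twist":[0,0,0],"fingers":0},{"xyz":[0,0,6],"twist":[0,0,0],"fingers":0},{"xyz":[0,0,4],"twist":[0,0,0],"fingers":0},{"xyz":[0,0,1],"twist":[0,0,0],"fingers":0},{"xyz":[0,0,0],"twist":[0,0,0],"fingers":0}]'; python3 - <<'E'
from h import *
im=capture("side"); cv2.imwrite("pics/e1.png",cv2.resize(im[140:260,190:350],None,fx=4.5,fy=4.5))
E
```

```text
time_s: 25.02
eef_pos: [0.4431, -0.0099, 0.0824]
eef_rot: [-0.0, 1.0, -0.03, 0.0]
ft_force: [-0.2, -0.6, 0.4]
grip_width: 0.999
```

View pics/e1.png

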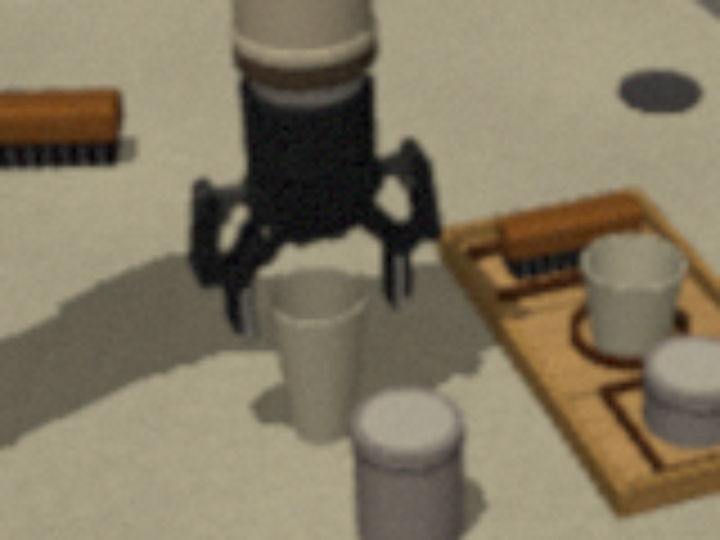

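The jaws straddle the narrow tub's rim (tips at 240 and 398, tub at 318). Closing and lifting.

```bash
python3 -m crank '[{"xyz":[0,0,0],"twist":[0,0,0],"fingers":1},{"xyz":[0,0,0],"twist":[0,0,0],"fingers":1},{"xyz":[0,0,0],"twist":[0,0,0],"fingers":1},{"xyz":[0,0,0],"twist":[0,0,0],"fingers":1},{"xyz":[0,0,0],"twist":[0,0,0],"fingers":1},{"xyz":[0,0,0],"twist":[0,0,0],"fingers":1},{"xyz":[0,0,0],"twist":[0,0,0],"fingers":1},{"xyz":[0,0,-5],"twist":[0,0,0],"fingers":1},{"xyz":[0,0,-10],"twist":[0,0,0],"fingers":1},{"xyz":[0,0,-15],"twist":[0,0,0],"fingers":1}]'; python3 - <<'E'
from h import *
im=capture("side"); cv2.imwrite("pics/e2.png",cv2.resize(im[140:260,190:350],None,fx=4.5,fy=4.5))
E
python3 plan.py .6525 -.0175 .22 -3.5 10
```

```text
time_s: 25.9
eef_pos: [0.442, -0.0099, 0.1123]
eef_rot: [0.0, 1.0, -0.03, -0.001]
ft_force: [-1.4, 0.4, 0.3]
grip_width: 0.667
from [ 0.4443 -0.0099  0.1153] yaw -3.4 tilt 0.2 t 25.95 F [0.7 0.4 1.8] w 0.669
world mm/row [20.8 -0.8 10.5] len 23.3 twist/row [-0.     -0.0003  0.0001] deg 0.02
[20.9, -0.5, -10.4]
```

View pics/e2.png

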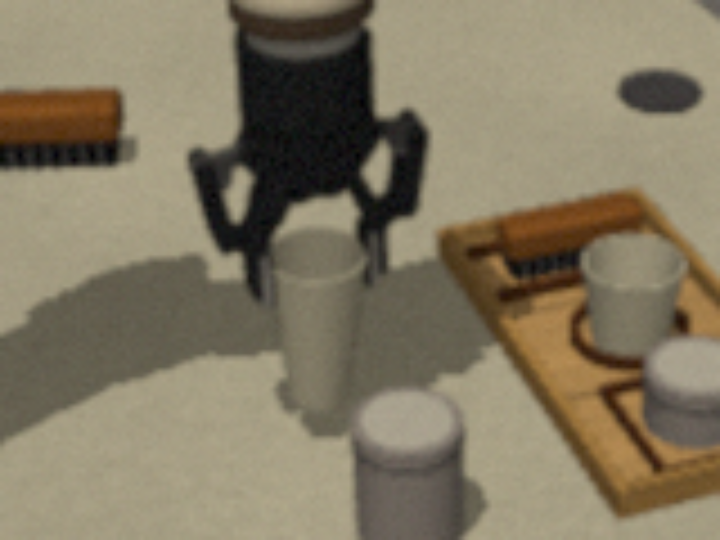

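```bash
python3 -m crank '[{"xyz":[0,0,-25],"twist":[0,0,0],"fingers":1},{"xyz":[0,0,-30],"twist":[0,0,0],"fingers":1},{"xyz":[0,0,-30],"twist":[0,0,0],"fingers":1},{"xyz":[5,0,-20],"twist":[0,0,0],"fingers":1},{"xyz":[15,0,0],"twist":[0,0,0],"fingers":1},{"xyz":[20,0,0],"twist":[0,0,0],"fingers":1},{"xyz":[20,0,0],"twist":[0,0,0],"fingers":1},{"xyz":[20,0,0],"twist":[0,0,0],"fingers":1},{"xyz":[20,0,0],"twist":[0,0,0],"fingers":1},{"xyz":[0,0,0],"twist":[0,0,0],"fingers":1}]'; python3 - <<'E'
from fit import *
im={n:capture(n) for n in("top","side")}
for n in im:
    for d in silhouettes(n,"wide_tub_mid")[:3]:
        x,i=fit(n,d["pixels"],"wide_tub_mid",[.6522,-.0173],.01); print(n,np.round(x,4),round(i,2),d["score"],d["extent"])
    h=hull(n,.6522,-.0173,PROF["wide_tub_mid"],.01)
    c=h.reshape(-1,2).mean(0).astype(int); x0,y0=c-[35,30]
    a=cv2.resize(im[n][y0:y0+60,x0:x0+70],None,fx=10,fy=10,interpolation=cv2.INTER_CUBIC)
    cv2.polylines(a,[np.round((h-[x0,y0]+.5)*10).astype(int)],True,(0,0,255),1)
    cv2.imwrite(f"pics/e3{n}.png",a)
E
python3 plan.py .6525 -.0175 .2 -3.5 10
```

```text
time_s: 26.78
eef_pos: [0.5464, -0.0161, 0.2179]
eef_rot: [0.0, 1.0, -0.03, 0.002]
ft_force: [0.7, 0.3, -0.9]
grip_width: 0.668
side [ 0.6557 -0.015 ] 0.91 0.69 [320.7, 190.2, 24.6, 30.6]
from [ 0.5418 -0.0159  0.2171] yaw -3.4 tilt 0.1 t 26.98 F [-0.5  0.6  0.1] w 0.67
world mm/row [11.1 -0.2 -1.7] len 11.2 twist/row [0.     0.0001 0.0001] deg 0.01
[11.1, -0.5, 1.7]
```

View pics/e3side.png

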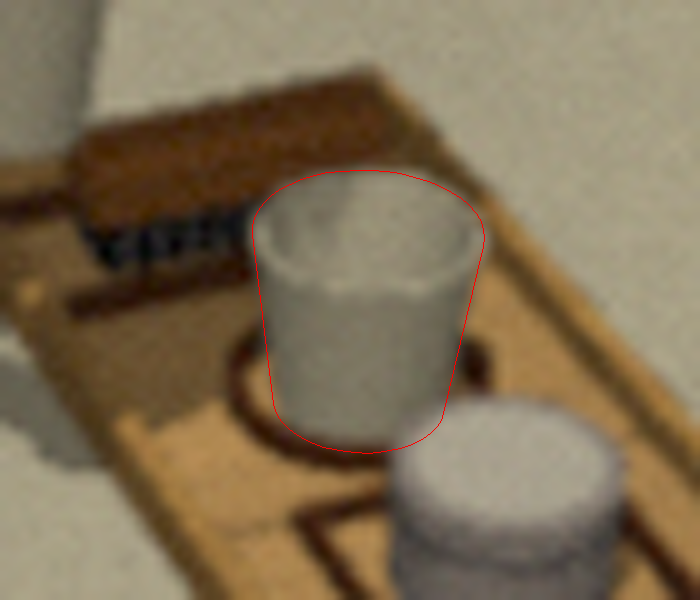

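View pics/e3top.png

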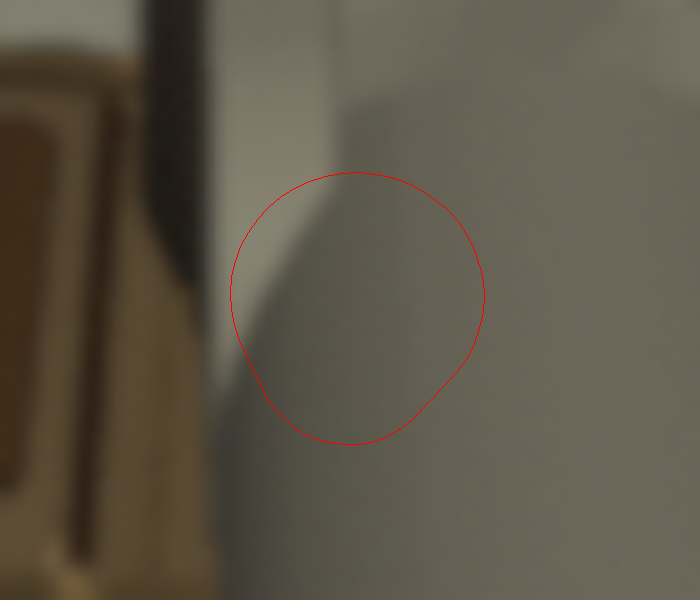

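```bash
python3 -m crank '[{"xyz":[11,-0.5,0],"twist":[0,0,0],"fingers":1},{"xyz":[15,-0.5,0],"twist":[0,0,0],"fingers":1},{"xyz":[15,-0.5,0],"twist":[0,0,0],"fingers":1},{"xyz":[15,-0.5,0],"twist":[0,0,0],"fingers":1},{"xyz":[15,-0.5,0],"twist":[0,0,0],"fingers":1},{"xyz":[15,-0.5,5],"twist":[0,0,0],"fingers":1},{"xyz":[15,-0.5,5],"twist":[0,0,0],"fingers":1},{"xyz":[8,-0.5,10],"twist":[0,0,0],"fingers":1},{"xyz":[0,0,10],"twist":[0,0,0],"fingers":1},{"xyz":[0,0,5],"twist":[0,0,0],"fingers":1}]'; python3 plan.py .6525 -.0175 .16 -3.5 10; python3 - <<'E'
from h import *
im=capture("side"); cv2.imwrite("pics/e4.png",cv2.resize(im[130:250,260:400],None,fx=5,fy=5))
E
```

```text
time_s: 27.82
eef_pos: [0.65, -0.0183, 0.18]
eef_rot: [0.0, 1.0, -0.03, -0.002]
ft_force: [-0.4, 0.3, -1.0]
grip_width: 0.667
from [ 0.65   -0.0183  0.18  ] yaw -3.4 tilt 0.2 t 27.82 F [-0.4  0.3 -1. ] w 0.667
world mm/row [ 0.2  0.1 -2. ] len 2.0 twist/row [0.     0.0004 0.0001] deg 0.02
[0.3, -0.1, 2.0]
```

View pics/e4.png

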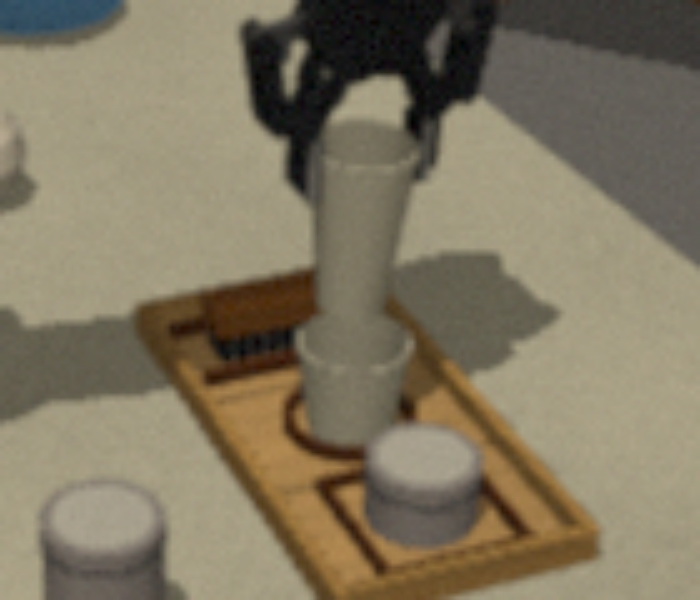

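```bash
python3 -m crank '[{"xyz":[0,0,0],"twist":[0,0,0],"fingers":1},{"xyz":[0,0,0],"twist":[0,0,0],"fingers":1},{"xyz":[0,0,0],"twist":[0,0,0],"fingers":1},{"xyz":[0,0,0],"twist":[0,0,0],"fingers":1},{"xyz":[0,0,0],"twist":[0,0,0],"fingers":1},{"xyz":[0,0,0],"twist":[0,0,0],"fingers":1},{"xyz":[0,0,0],"twist":[0,0,0],"fingers":1},{"xyz":[0,0,0],"twist":[0,0,0],"fingers":1},{"xyz":[0,0,0],"twist":[0,0,0],"fingers":1},{"xyz":[0,0,0],"twist":[0,0,0],"fingers":1}]'; python3 - <<'E'
from fit import *
o=observe();p=o["eef_pos"];print(p,o["ft_force"])
im=capture("side");x0,y0=285,140
a=cv2.resize(im[y0:y0+90,x0:x0+80],None,fx=6.5,fy=6.5,interpolation=cv2.INTER_CUBIC)
for t,x,y,z in(("narrow_tub_mid",p[0],p[1],p[2]-.0824),("wide_tub_mid",.6522,-.0173,.01)):
    h=hull("side",x,y,PROF[t],z);cv2.polylines(a,[np.round((h-[x0,y0]+.5)*6.5).astype(int)],True,(0,0,255),1)
cv2.imwrite("pics/e5.png",a)
E
```

```text
time_s: 28.7
eef_pos: [0.6519, -0.0184, 0.1823]
eef_rot: [-0.0, 1.0, -0.03, 0.0]
ft_force: [0.2, 0.2, -0.5]
grip_width: 0.667
[ 0.65188879 -0.01836861  0.18229701] [ 0.156105    0.22174957 -0.50682419]
```

View pics/e5.png

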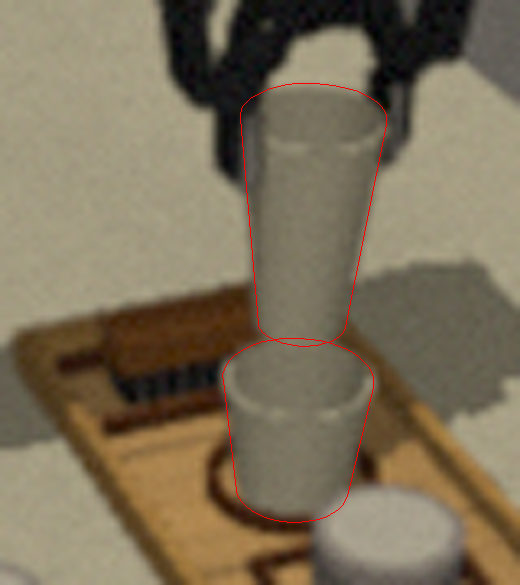

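The foot is centred over the wide tub's mouth to within 1.5 mm. Lowering in stages, watching the force.

```bash
python3 -m crank '[{"xyz":[-0.5,-1,7],"twist":[0,0,0],"fingers":1},{"xyz":[0,0,8],"twist":[0,0,0],"fingers":1},{"xyz":[0,0,8],"twist":[0,0,0],"fingers":1},{"xyz":[0,0,8],"twist":[0,0,0],"fingers":1},{"xyz":[0,0,8],"twist":[0,0,0],"fingers":1},{"xyz":[0,0,6],"twist":[0,0,0],"fingers":1},{"xyz":[0,0,5],"twist":[0,0,0],"fingers":1},{"xyz":[0,0,0],"twist":[0,0,0],"fingers":1},{"xyz":[0,0,0],"twist":[0,0,0],"fingers":1},{"xyz":[0,0,0],"twist":[0,0,0],"fingers":1}]'; python3 - <<'E'
from h import *
im=capture("side"); cv2.imwrite("pics/e6.png",cv2.resize(im[140:250,270:390],None,fx=5,fy=5))
E
```

```text
time_s: 29.58
eef_pos: [0.6518, -0.0174, 0.1326]
eef_rot: [-0.0, 1.0, -0.03, 0.0]
ft_force: [0.2, 0.8, -0.9]
grip_width: 0.671
```

View pics/e6.png

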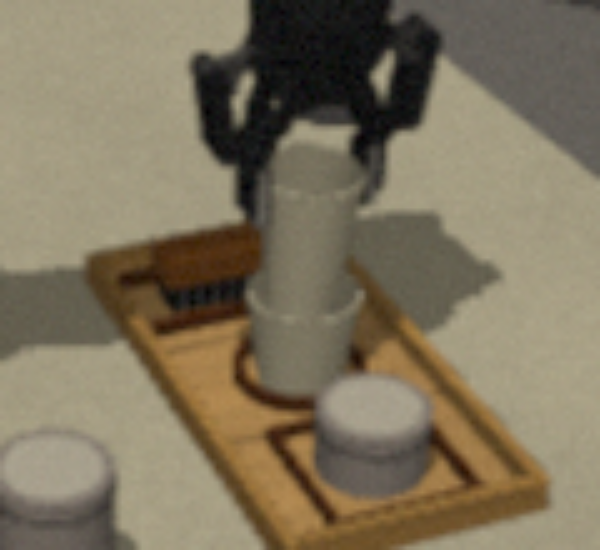

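```bash
python3 -m crank '[{"xyz":[0,0,4],"twist":[0,0,0],"fingers":1},{"xyz":[0,0,4],"twist":[0,0,0],"fingers":1},{"xyz":[0,0,4],"twist":[0,0,0],"fingers":1},{"xyz":[0,0,4],"twist":[0,0,0],"fingers":1},{"xyz":[0,0,4],"twist":[0,0,0],"fingers":1},{"xyz":[0,0,3],"twist":[0,0,0],"fingers":1},{"xyz":[0,0,2],"twist":[0,0,0],"fingers":1},{"xyz":[0,0,0],"twist":[0,0,0],"fingers":1},{"xyz":[0,0,0],"twist":[0,0,0],"fingers":1},{"xyz":[0,0,0],"twist":[0,0,0],"fingers":1}]'
```

```text
time_s: 30.47
eef_pos: [0.6515, -0.0173, 0.1074]
eef_rot: [-0.0, 1.0, -0.03, 0.0]
ft_force: [0.6, -0.3, -0.9]
grip_width: 0.669
```

```bash
python3 -m crank '[{"xyz":[0,0,1],"twist":[0,0,0],"fingers":1},{"xyz":[0,0,1],"twist":[0,0,0],"fingers":1},{"xyz":[0,0,1],"twist":[0,0,0],"fingers":1},{"xyz":[0,0,1],"twist":[0,0,0],"fingers":1},{"xyz":[0,0,1],"twist":[0,0,0],"fingers":1},{"xyz":[0,0,1],"twist":[0,0,0],"fingers":1},{"xyz":[0,0,1],"twist":[0,0,0],"fingers":1},{"xyz":[0,0,0],"twist":[0,0,0],"fingers":1},{"xyz":[0,0,0],"twist":[0,0,0],"fingers":1},{"xyz":[0,0,0],"twist":[0,0,0],"fingers":1}]'
```

```text
time_s: 31.3
eef_pos: [0.6513, -0.0174, 0.1002]
eef_rot: [-0.0, 1.0, -0.03, -0.0]
ft_force: [-0.7, -0.2, -0.4]
grip_width: 0.671
```

```bash
python3 -m crank '[{"xyz":[0,0,1],"twist":[0,0,0],"fingers":1},{"xyz":[0,0,0],"twist":[0,0,0],"fingers":1},{"xyz":[0,0,1],"twist":[0,0,0],"fingers":1},{"xyz":[0,0,0],"twist":[0,0,0],"fingers":1},{"xyz":[0,0,0.5],"twist":[0,0,0],"fingers":1},{"xyz":[0,0,0],"twist":[0,0,0],"fingers":1},{"xyz":[0,0,0],"twist":[0,0,0],"fingers":1},{"xyz":[0,0,0],"twist":[0,0,0],"fingers":1},{"xyz":[0,0,0],"twist":[0,0,0],"fingers":1},{"xyz":[0,0,0],"twist":[0,0,0],"fingers":1}]'
```

```text
time_s: 32.13
eef_pos: [0.6514, -0.0174, 0.0978]
eef_rot: [-0.0, 1.0, -0.03, -0.0]
ft_force: [0.8, -0.0, -0.6]
grip_width: 0.662
```

```bash
python3 -m crank '[{"xyz":[0,0,0.5],"twist":[0,0,0],"fingers":1},{"xyz":[0,0,0],"twist":[0,0,0],"fingers":1},{"xyz":[0,0,0.5],"twist":[0,0,0],"fingers":1},{"xyz":[0,0,0],"twist":[0,0,0],"fingers":1},{"xyz":[0,0,0],"twist":[0,0,0],"fingers":1},{"xyz":[0,0,0],"twist":[0,0,0],"fingers":1},{"xyz":[0,0,0],"twist":[0,0,0],"fingers":1},{"xyz":[0,0,0],"twist":[0,0,0],"fingers":1},{"xyz":[0,0,0],"twist":[0,0,0],"fingers":1},{"xyz":[0,0,0],"twist":[0,0,0],"fingers":1}]'
```

```text
time_s: 32.97
eef_pos: [0.6514, -0.0174, 0.0968]
eef_rot: [-0.0, 1.0, -0.03, -0.0]
ft_force: [-0.1, 0.9, -0.6]
grip_width: 0.668
```

```bash
python3 -m crank '[{"xyz":[0,0,0.5],"twist":[0,0,0],"fingers":1},{"xyz":[0,0,0],"twist":[0,0,0],"fingers":1},{"xyz":[0,0,0.5],"twist":[0,0,0],"fingers":1},{"xyz":[0,0,0],"twist":[0,0,0],"fingers":1},{"xyz":[0,0,0],"twist":[0,0,0],"fingers":1},{"xyz":[0,0,0],"twist":[0,0,0],"fingers":1},{"xyz":[0,0,0],"twist":[0,0,0],"fingers":1},{"xyz":[0,0,0],"twist":[0,0,0],"fingers":1},{"xyz":[0,0,0],"twist":[0,0,0],"fingers":1},{"xyz":[0,0,0],"twist":[0,0,0],"fingers":1}]'
```

```text
time_s: 33.8
eef_pos: [0.6515, -0.0172, 0.0966]
eef_rot: [-0.0, 1.0, -0.03, 0.0]
ft_force: [-2.7, 0.0, 5.9]
grip_width: 0.667
```

Contact at TCP z 0.0966 (expected 0.0954), about 6 N. Releasing.

```bash
python3 -m crank '[{"xyz":[0,0,-0.3],"twist":[0,0,0],"fingers":0.7},{"xyz":[0,0,0],"twist":[0,0,0],"fingers":0},{"xyz":[0,0,0],"twist":[0,0,0],"fingers":0},{"xyz":[0,0,0],"twist":[0,0,0],"fingers":0},{"xyz":[0,0,0],"twist":[0,0,0],"fingers":0},{"xyz":[0,0,-10],"twist":[0,0,0],"fingers":0},{"xyz":[0,0,-20],"twist":[0,0,0],"fingers":0},{"xyz":[0,0,-25],"twist":[0,0,0],"fingers":0},{"xyz":[0,0,-25],"twist":[0,0,0],"fingers":0},{"xyz":[0,0,-25],"twist":[0,0,0],"fingers":0}]'; python3 plan.py .45 .25 .25 -3.5 10
```

```text
time_s: 34.63
eef_pos: [0.6513, -0.0174, 0.2027]
eef_rot: [-0.0, 1.0, -0.03, -0.0]
ft_force: [1.2, -0.3, -0.5]
grip_width: 1.004
from [ 0.6513 -0.0174  0.2027] yaw -3.4 tilt 0.0 t 34.63 F [ 1.2 -0.3 -0.5] w 1.004
world mm/row [-20.1  26.7   4.7] len 33.8 twist/row [-0.      0.      0.0001] deg 0.01
[-21.7, -25.5, -4.7]
```

```bash
python3 -m crank '[{"xyz":[0,0,-15],"twist":[0,0,0],"fingers":0},{"xyz":[-10,-10,-15],"twist":[0,0,0],"fingers":0},{"xyz":[-20,-25,0],"twist":[0,0,0],"fingers":0},{"xyz":[-20,-25,0],"twist":[0,0,0],"fingers":0},{"xyz":[-20,-25,0],"twist":[0,0,0],"fingers":0},{"xyz":[-20,-25,0],"twist":[0,0,0],"fingers":0},{"xyz":[-20,-25,0],"twist":[0,0,0],"fingers":0},{"xyz":[-20,-25,0],"twist":[0,0,0],"fingers":0},{"xyz":[-20,-25,0],"twist":[0,0,0],"fingers":0},{"xyz":[-20,-25,0],"twist":[0,0,0],"fingers":0}]'; python3 -m crank '[{"xyz":[0,-25,0],"twist":[0,0,0],"fingers":0},{"xyz":[0,-25,0],"twist":[0,0,0],"fingers":0},{"xyz":[0,-25,0],"twist":[0,0,0],"fingers":0},{"xyz":[0,-25,0],"twist":[0,0,0],"fingers":0},{"xyz":[0,-20,0],"twist":[0,0,0],"fingers":0},{"xyz":[0,-10,0],"twist":[0,0,0],"fingers":0},{"xyz":[0,0,0],"twist":[0,0,0],"fingers":0},{"xyz":[0,0,0],"twist":[0,0,0],"fingers":0},{"xyz":[0,0,0],"twist":[0,0,0],"fingers":0},{"xyz":[0,0,0],"twist":[0,0,0],"fingers":0}]'; python3 - <<'E'
from fit import *
s=capture("side");x0,y0=270,140
a=cv2.resize(s[y0:y0+110,x0:x0+120],None,fx=5,fy=5,interpolation=cv2.INTER_CUBIC)
b=a.copy()
for t,x,y,z in(("narrow_tub_mid",.6522,-.0173,.013),("wide_tub_mid",.6522,-.0173,.01),("low_tin_mid",.647,-.111,.01)):
    h=hull("side",x,y,PROF[t],z);cv2.polylines(b,[np.round((h-[x0,y0]+.5)*5).astype(int)],True,(0,0,255),1)
cv2.imwrite("pics/f1.png",a);cv2.imwrite("pics/f2.png",b)
cv2.imwrite("pics/f4.png",s)
t=capture("top");cv2.imwrite("pics/f3.png",cv2.resize(t[130:300,180:450],None,fx=2.9,fy=2.9,interpolation=cv2.INTER_CUBIC))
E
```

```text
time_s: 35.47
eef_pos: [0.4934, 0.2035, 0.232]
eef_rot: [-0.0, 1.0, -0.03, 0.0]
ft_force: [0.9, 0.5, -0.5]
grip_width: 1.001
time_s: 36.3
eef_pos: [0.5026, 0.3301, 0.2312]
eef_rot: [0.001, 1.0, -0.031, 0.0]
ft_force: [-0.4, 0.6, 0.6]
grip_width: 1.005
```

View pics/f1.png

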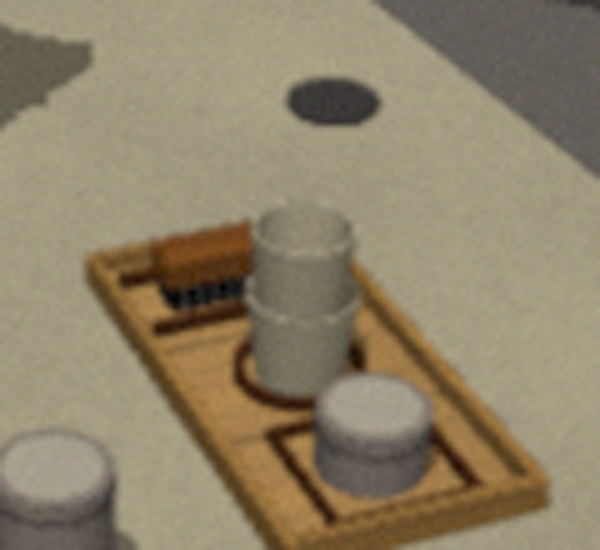

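View pics/f2.png

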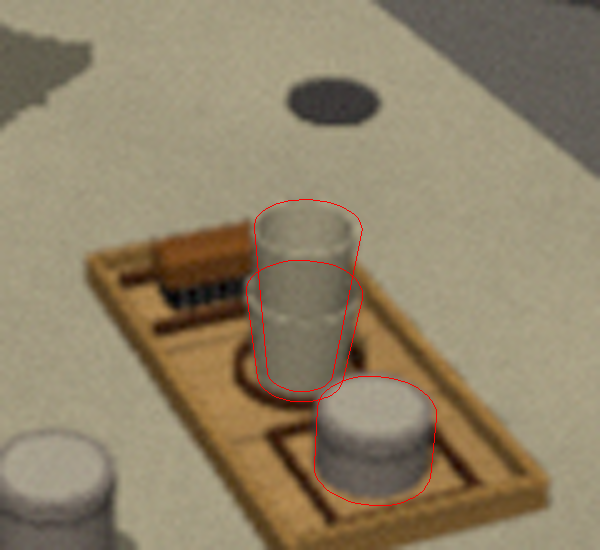

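View pics/f3.png

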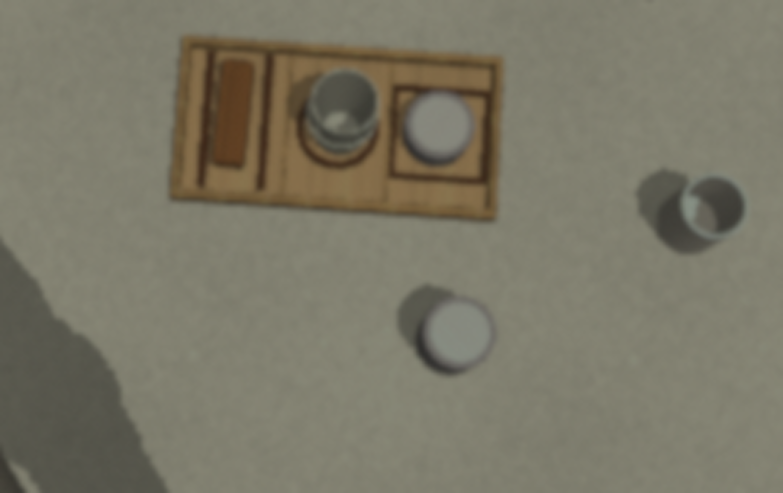

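View pics/f4.png

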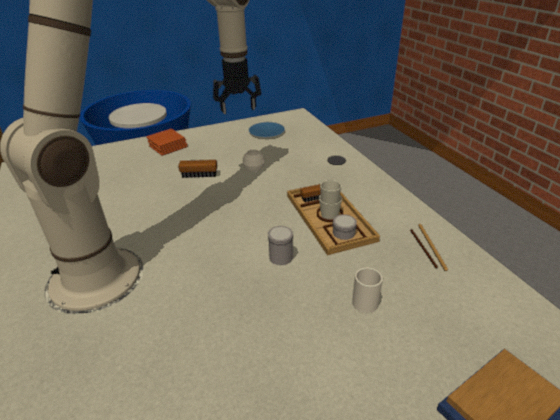

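Everything is in place. In the top crop the brush is at (234,112) between rails at ~205 and ~265, the nested tubs are in the collar at (342,115), and the tin is in the frame at (438,127). In the full side view the beaker (367,290), tall tin (281,245) and pot (254,160) are untouched. In the side overlay the nested rim matches the fully-down model. Handing in.

```bash
python3 -c "
from rig import *
print(observe()['time_s']); print(finish_job())"
```

```text
36.4
the job is handed in; nothing more can be done
None
```

The job is done and handed in at 36.4 s, with the gripper open and clear of everything. I placed the smaller brush first, then the low tin, the wide tub, and the narrow tub last, nested in the wide one.

- **Placement:** the last pictures from both cameras show:
  - the brush, bristles down, lengthways between the rails;
  - the tin flat inside the frame;
  - both tubs upright in the collar.
- **Nesting:** the narrow tub met the bottom at about 6 N. Its rim sits at the height expected when it is fully down, and contact came within about 1.5 mm of where I calculated.
- **Left standing:** the beaker, tall tin and pot look unmoved.
- **Disagreements:** the two cameras differed by 2–5 mm when locating things, so I averaged them and corrected by eye. The low tin's side-view fit was farther off because the narrow tub hid part of it. The network missed some things (the narrow tub from above at first, and the wide tub from above at the nesting check), so I checked those with model overlays instead.

No check failed, and the largest contact force in the readings after each move was under 10 N.

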